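Charge the finishing pot with ceramic chips

TASK

Swing the pot's red-gripped carry handle over to the far side of the pot until it is fully home against its end stop, clear of the mouth. Then use the scoop to bring at least three of the ceramic chips from the green bin into the steel pot, never touching a chip with the fingers and spilling none: any others stay in the bin or go into the pot too. Lay the scoop back down level on its black mat, and do not disturb the jar, brush, flange and wrench.

Things in the scene. Friction and masses are not known exactly. Their poses are not given: they have to be found in the camera images.
- bail (a joint): angle of the pot's carry handle, an upside-down steel U hinged across the rim. 0 = end stop, leaning 0.35 rad from upright to the pot's -x side; grows as it swings over to +x; 1.75 = its other stop, lying back 1.40 rad from upright. The hinge is stiff: the handle stays where it is left all along the swing, so it must be brought right up to the stop. Moving it at the crossbar takes 1 to 3 N
- bail_bar (a point): middle of the handle's crossbar (straight for 140 mm along the pot's y, the red sleeve in its middle 90 mm long and 16 mm thick), 92 mm from the hinge axis
- bail_hinge (a point): point on the handle's hinge axis, on the pot's axis, 100 mm above the table; the hinge axis is the pot's y
- pot: the finishing machine's round steel pot on a grey base, fixed to the table. Origin: centre of the underside, z up. Base 176 mm wide and 25 mm high; the pot's inner floor is 31 mm and its rim 110 mm above the table; mouth 152 mm inside, 160 mm outside
- pot_mouth (a point): centre of the pot's mouth, at rim height (110 mm above the table)
- pot_inside (a point): point on the pot's axis 62 mm above the table (31 mm above its inner floor); a chip lying in the pot is less than 75 mm from it
- bin: green open stock bin, fixed, 230 mm long (x) by 116 mm wide (y), all walls and floor 4 mm thick. Origin: centre of the underside. Side walls 50 mm high, end wall at +x 60 mm high, low front wall at -x (robot side) 22 mm high. The chips lie in its +x half
- mat: black rubber mat, fixed, 250 x 110 x 3 mm, the scoop's place. Origin: centre of the underside, long side along x
- scoop: aluminium hand scoop, 0.2 kg with a blue handle. Origin: centre of the underside of its flat bowl; x to the open lip, z up. Bowl 85 long (x), 94 wide, floor 2.5 thick, side walls 36 (none along the front 20 mm), back wall 50 mm high. Handle: bar 20 mm wide (y), 14 thick, from the back wall (x -42, z 43) rising backwards at 35 deg to x -137, z 109. Overall 180 mm
- scoop_grip (a point): middle of the scoop's handle, at x -96, z 80 mm in the scoop's frame; grip it here across the 20 mm width (scoop's y)
- scoop_lip (a point): middle of the scoop's front lip, on its underside, at x 42.5 mm, z 0 in the scoop's frame
- flux: bystander: white jar with a red cap, 60 mm wide, 85 mm high; origin under its centre
- brush: bystander: hand brush 170 mm long, lying
- flange: bystander: dark steel pipe flange 85 x 60 x 10 mm, lying
- wrench: bystander: wrench 170 mm long, lying
- chip0: ceramic finishing chip, white or terracotta, a short barrel 26 mm across and 20 mm high with bevelled edges, glazed and slippery, 20 g; origin at its centre
- chip1: ceramic finishing chip, white or terracotta, a short barrel 26 mm across and 20 mm high with bevelled edges, glazed and slippery, 20 g; origin at its centre
- chip2: ceramic finishing chip, white or terracotta, a short barrel 26 mm across and 20 mm high with bevelled edges, glazed and slippery, 20 g; origin at its centre
- chip3: ceramic finishing chip, white or terracotta, a short barrel 26 mm across and 20 mm high with bevelled edges, glazed and slippery, 20 g; origin at its centre
- chip4: ceramic finishing chip, white or terracotta, a short barrel 26 mm across and 20 mm high with bevelled edges, glazed and slippery, 20 g; origin at its centre
- chip5: ceramic finishing chip, white or terracotta, a short barrel 26 mm across and 20 mm high with bevelled edges, glazed and slippery, 20 g; origin at its centre
Things that resemble listed ones, but are neither listed nor needed, are in the scene too. Of the things shaped like the scoop, the aluminium one is meant.

How it is judged:
On the way, in this order (a step that is already met when the one before it is completed fails the run):
1. the carry handle is swung over against its end stop (joint above 1.65 rad) (value of joint bail above 1.65 rad), for 0.2 s.
2. at least three chips lie in the pot ((distance between each of chip0, chip1, chip2 and pot_inside below 0.075 m or distance between each of chip0, chip1, chip3 and pot_inside below 0.075 m or distance between each of chip0, chip1, chip4 and pot_inside below 0.075 m or distance between each of chip0, chip1, chip5 and pot_inside below 0.075 m or distance between each of chip0, chip2, chip3 and pot_inside below 0.075 m or distance between each of chip0, chip2, chip4 and pot_inside below 0.075 m or distance between each of chip0, chip2, chip5 and pot_inside below 0.075 m or distance between each of chip0, chip3, chip4 and pot_inside below 0.075 m or distance between each of chip0, chip3, chip5 and pot_inside below 0.075 m or distance between each of chip0, chip4, chip5 and pot_inside below 0.075 m or distance between each of chip1, chip2, chip3 and pot_inside below 0.075 m or distance between each of chip1, chip2, chip4 and pot_inside below 0.075 m or distance between each of chip1, chip2, chip5 and pot_inside below 0.075 m or distance between each of chip1, chip3, chip4 and pot_inside below 0.075 m or distance between each of chip1, chip3, chip5 and pot_inside below 0.075 m or distance between each of chip1, chip4, chip5 and pot_inside below 0.075 m or distance between each of chip2, chip3, chip4 and pot_inside below 0.075 m or distance between each of chip2, chip3, chip5 and pot_inside below 0.075 m or distance between each of chip2, chip4, chip5 and pot_inside below 0.075 m or distance between each of chip3, chip4, chip5 and pot_inside below 0.075 m)), for 0.2 s.
At the end, for the whole second after the job is handed in: The handle is against its end stop (joint above 1.65 rad); at least three chips are inside the pot and every other chip is inside the bin or the pot; the scoop rests level (within 0.1 rad) with the centre of its bowl over the mat, lying on it, released and at rest (value of joint bail above 1.65 rad and (distance between each of chip0, chip1, chip2 and pot_inside below 0.075 m or distance between each of chip0, chip1, chip3 and pot_inside below 0.075 m or distance between each of chip0, chip1, chip4 and pot_inside below 0.075 m or distance between each of chip0, chip1, chip5 and pot_inside below 0.075 m or distance between each of chip0, chip2, chip3 and pot_inside below 0.075 m or distance between each of chip0, chip2, chip4 and pot_inside below 0.075 m or distance between each of chip0, chip2, chip5 and pot_inside below 0.075 m or distance between each of chip0, chip3, chip4 and pot_inside below 0.075 m or distance between each of chip0, chip3, chip5 and pot_inside below 0.075 m or distance between each of chip0, chip4, chip5 and pot_inside below 0.075 m or distance between each of chip1, chip2, chip3 and pot_inside below 0.075 m or distance between each of chip1, chip2, chip4 and pot_inside below 0.075 m or distance between each of chip1, chip2, chip5 and pot_inside below 0.075 m or distance between each of chip1, chip3, chip4 and pot_inside below 0.075 m or distance between each of chip1, chip3, chip5 and pot_inside below 0.075 m or distance between each of chip1, chip4, chip5 and pot_inside below 0.075 m or distance between each of chip2, chip3, chip4 and pot_inside below 0.075 m or distance between each of chip2, chip3, chip5 and pot_inside below 0.075 m or distance between each of chip2, chip4, chip5 and pot_inside below 0.075 m or distance between each of chip3, chip4, chip5 and pot_inside below 0.075 m) and (distance between chip0 and pot_inside below 0.075 m or (x of chip0 in the frame of bin between -0.115 and 0.115 m and y of chip0 in the frame of bin between -0.058 and 0.058 m and z of chip0 in the frame of bin below 0.06 m)) and (distance between chip1 and pot_inside below 0.075 m or (x of chip1 in the frame of bin between -0.115 and 0.115 m and y of chip1 in the frame of bin between -0.058 and 0.058 m and z of chip1 in the frame of bin below 0.06 m)) and (distance between chip2 and pot_inside below 0.075 m or (x of chip2 in the frame of bin between -0.115 and 0.115 m and y of chip2 in the frame of bin between -0.058 and 0.058 m and z of chip2 in the frame of bin below 0.06 m)) and (distance between chip3 and pot_inside below 0.075 m or (x of chip3 in the frame of bin between -0.115 and 0.115 m and y of chip3 in the frame of bin between -0.058 and 0.058 m and z of chip3 in the frame of bin below 0.06 m)) and (distance between chip4 and pot_inside below 0.075 m or (x of chip4 in the frame of bin between -0.115 and 0.115 m and y of chip4 in the frame of bin between -0.058 and 0.058 m and z of chip4 in the frame of bin below 0.06 m)) and (distance between chip5 and pot_inside below 0.075 m or (x of chip5 in the frame of bin between -0.115 and 0.115 m and y of chip5 in the frame of bin between -0.058 and 0.058 m and z of chip5 in the frame of bin below 0.06 m)) and x of scoop in the frame of mat between -0.11 and 0.11 m and y of scoop in the frame of mat between -0.055 and 0.055 m and z of scoop in the frame of mat below 0.01 m and angle between scoop's own z axis and vertical below 0.1 rad and linear speed of scoop below 0.02 m/s); the robot touches nothing.
It fails at once if a finger touches a chip (contact force between the fingers and chip0 above 0.3 N or contact force between the fingers and chip1 above 0.3 N or contact force between the fingers and chip2 above 0.3 N or contact force between the fingers and chip3 above 0.3 N or contact force between the fingers and chip4 above 0.3 N or contact force between the fingers and chip5 above 0.3 N).
It fails at once if the jar, brush, flange or wrench is shifted by more than 40 mm (distance of any of flux, brush, flange, wrench from where it was at the start of the episode above 0.04 m).
It also fails if it takes over 72 s, if anything falls off the work surface, if the arm or the gripper's body presses on something with over 40 N, if the wrist force passes 120 N, or if a joint passes its speed limit or range.

ROBOT

A 7-joint arm with a two-finger parallel gripper is mounted at the origin on the work surface. World frame = base frame: x ahead of the robot, y to its left, z up, the work surface at z = 0. Lengths are in m, angles in rad, forces in N, time in s.
With the tool pointing down it reaches from about 0.4 to 0.85 m from the base axis. Payload 10.4 kg.
Tool frame: the origin (TCP) lies between the finger pads; the fingertips stand ahead of it and the grasp point (between the pads) lies 6 mm ahead of it (finger_overhang is the z of the fingertips in the tool frame, in m); z points along the fingers, y is the direction in which the jaws open and shut (so a half turn about z gives the same grasp; the last joint's range is limited). The gripper opens to 85 mm and grips with 20 to 120 N. Pads are 22 mm wide; open, the fingers measure 114 mm over their backs; the gripper's body (76 mm by 85 mm) begins 54 mm behind the grasp point. The pads swing forward as they close: fully open they stand 13 mm farther back than shut.
Start: joints at [-1.289, 0.332, -0.065, 1.46, 0.022, 1.35, -0.088], TCP at [0.188, 0.596, 0.256] pointing down, gripper open.
Joint ranges: [-2.6, 2.6], [-0.5, 2.12], [-1.47, 1.34], [0.16, 2.42], [-1.27, 4.41], [0.06, 2.06], [-2.6, 2.6]. Speed limits (rad/s): [2.22, 2.22, 2.79, 2.79, 3.14, 3.14, 3.14].

INTERFACE

Orientations are given as a unit quaternion [x, y, z, w].
In Python, from workcell import * gives the robot as it stands.
- The arm moves only by the shell command python3 -m creep 'ROWS' [FORCE]. ROWS is JSON, a list of rows, each a list of 7 numbers: the turn, a rotation vector about the tool's x, y, z in rad, then the shift along the tool's x, y, z in mm, then the closure in counts, from 0 (fully open) to 255 (shut). In form: [[wx, wy, wz, dx, dy, dz, claw], ...]. A call has 1 to 8 rows; each row shifts and turns the commanded pose from where the row before left it, along the tool's axes as they then stand; what a row does not reach is not made up. A row lasts 1/10 s, in which the tool goes at most 50 mm and 8.59 degrees, less where a joint would pass 70% of its speed; a pose out of reach is approached as far as the arm can. A call is refused whole if a number of a shift passes 50 or a number of a turn 0.15, either way. A call with a gripper value outside its range is refused whole. The fingers move at their own pace and stop on an object; FORCE is the grip in N (left out, the last holds). Time passes only in rows, so rows that do not move let the fingers close. It gives the time, the measured TCP pose, the force and the opening at its end, in the units of the state.
- get_obs(): the state, without advancing time (a new reading comes with each control period).
- camera(name): name is "side" or "top" or "wrist"; returns (picture, depth): 400x640x3 uint8, blue, green, red; 400x640 float32, m along the optical axis (not along the pixel's ray), 0 where there is no reading.
- camera_model(name): a dict with "camera_matrix" (3x3 intrinsics, pixels), "R" (3x3) and "t" (3): a world point X has camera coordinates R X + t; the wrist camera has in their place "mount" (4x4, takes a point from camera to tool coordinates, whose origin is the TCP and whose axes are the flange's). Camera axes: x right, y down, z forward; pixel columns grow to the right and rows downward; lengths in m; the calibration is good to about 2 mm. A picture is of the moment at which its call begins: read the wrist's pose just before it. camera_model takes no time and is no camera call.
- hand_in(): hands the job in, once; it reports no verdict.
The state is a dict: "clock": time; "joint_pos": joint angles; "joint_velocities": joint speeds; "tau": joint torques, N m; "position": TCP position; "ee_rot": TCP orientation; "ft_force": force on the tool from outside, world axes, zero at the start; "torque": the same for the moment, N m; "grip_width": opening from 0.0 (shut) to 1.0 (fully open).
Only numpy, scipy, OpenCV 4.12 (cv2) and the standard library are available. Lean on these libraries where they do the work, as an engineer would, in place of code of your own. Each camera call takes 0.05 s, during which the arm holds its last target.

## Working session

There is one attempt and no reset: what is moved stays moved. The work goes in short steps, Python scripts to look and compute and a shell command to move; the robot and the scene stay as the last step left them, time stands still between calls to the robot, and variables do not carry over. Pictures are saved under pics/ and viewed, and the job is handed in when it is done.

```bash
ls; mkdir -p pics; python3 - <<'E'
from workcell import *
import cv2
o=get_obs(); print({k:(v if not hasattr(v,'round') else v) for k,v in o.items()})
for n in ["top","side","wrist"]:
    p,d=camera(n); cv2.imwrite(f"pics/a_{n}.png",p); print(n,camera_model(n))
    import numpy as np; np.save(f"pics/a_{n}.npy",d)
E
```

```text
pics
{'clock': 0.0, 'joint_pos': array([-1.28855239,  0.33290774, -0.06472811,  1.46095802,  0.02160331,
        1.34987828, -0.08847739]), 'joint_velocities': array([-0.00063764,  0.00279637, -0.00033178,  0.00027089,  0.00043064,
        0.00035713,  0.00075931]), 'tau': array([ 5.48429780e-04, -6.25458527e+01,  4.91993478e-02, -3.91593289e+01,
        1.60228007e-02,  1.00269145e-02, -2.17967460e-05]), 'position': array([0.18747641, 0.59586173, 0.25548559]), 'ee_rot': array([ 1.51797213e-01,  9.88411390e-01, -7.23310204e-04, -8.04467182e-05]), 'ft_force': array([-0.09598785, -0.33963087, -0.67383839]), 'torque': array([-0.04795178, -0.03352454, -0.02577837]), 'grip_width': 1.0015270084350931}
top {'camera_matrix': array([[423.85026973,   0.        , 317.31252772],
       [  0.        , 423.85026973, 202.01633564],
       [  0.        ,   0.        ,   1.        ]]), 'R': array([[ 0.00808125, -0.99987961,  0.01324621],
       [-0.98641048, -0.01014484, -0.16398613],
       [ 0.16410076, -0.01174098, -0.98637371]]), 't': array([-0.02914104,  0.51205196,  1.36062648])}
side {'camera_
[... 194 characters left out ...]
5723302, -0.01054884],
       [-0.30250305,  0.60533209, -0.73625062],
       [ 0.34302365, -0.65154511, -0.67662675]]), 't': array([0.44086449, 0.26476706, 1.64423207])}
wrist {'camera_matrix': array([[285.40688496,   0.        , 320.3389853 ],
       [  0.        , 285.40688496, 205.06908977],
       [  0.        ,   0.        ,   1.        ]]), 'mount': array([[-5.44279780e-04, -9.54634500e-01, -2.97779575e-01,
         7.59393549e-02],
       [ 9.99999722e-01, -3.67722266e-04, -6.48933919e-04,
        -4.08852324e-04],
       [ 5.09994527e-04, -2.97779845e-01,  9.54634435e-01,
        -1.18882825e-01],
       [ 0.00000000e+00,  0.00000000e+00,  0.00000000e+00,
         1.00000000e+00]])}
```

View pics/a_top.png

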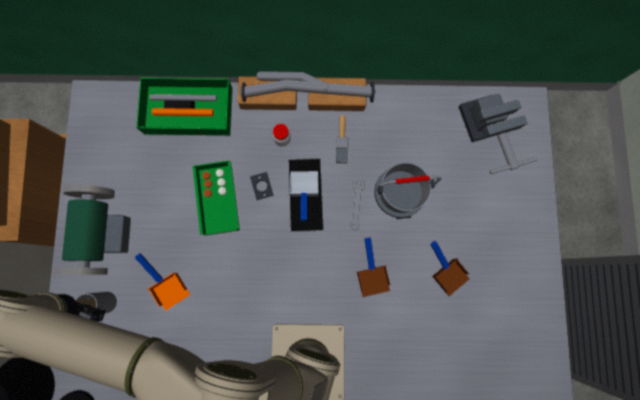

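View pics/a_side.png

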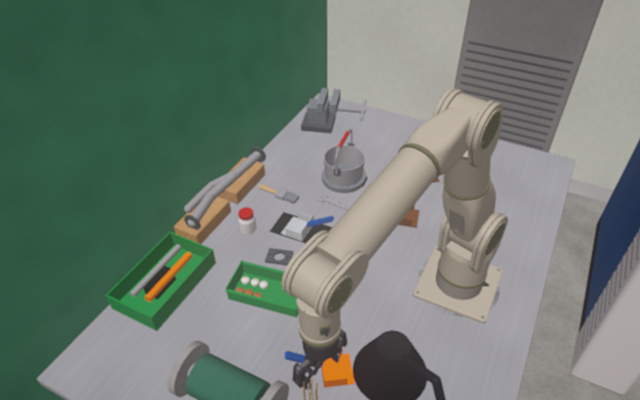

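View pics/a_wrist.png

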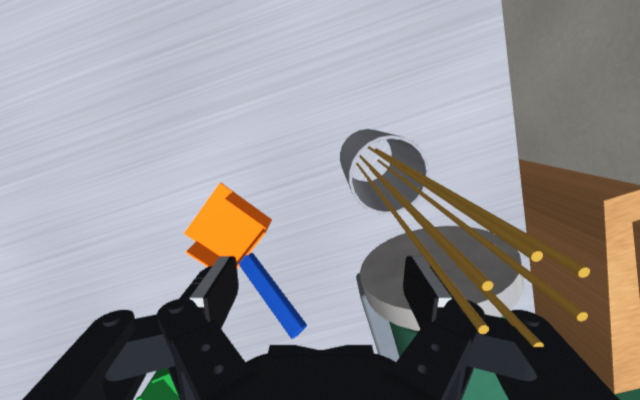

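Candidates for the scoop in the top view: aluminium on the black mat (304,185), orange (168,285), copper-brown (374,278) and copper-brown (450,272). Only the bright one on the mat is aluminium. I'll check it in an enlarged crop and measure everything.

```bash
cat > h.py <<'E'
import numpy as np, cv2
from scipy.spatial.transform import Rotation as Rn
from workcell import *
def unproj(n,d,obs=None):
    m=camera_model(n);K=m["camera_matrix"]
    v,u=np.mgrid[0:400,0:640]
    P=np.stack([(u-K[0,2])/K[0,0]*d,(v-K[1,2])/K[1,1]*d,d],-1)
    if n=="wrist":
        M=m["mount"];P=P@M[:3,:3].T+M[:3,3]
        R=Rn.from_quat(obs["ee_rot"]).as_matrix();return P@R.T+obs["position"]
    return (P-m["t"])@m["R"]
def hsv(p): return cv2.cvtColor(p,cv2.COLOR_BGR2HSV)
E
python3 - <<'E'
from h import *
p=cv2.imread("pics/a_top.png");d=np.load("pics/a_top.npy")
W=unproj("top",d)
cv2.imwrite("pics/c1.png",cv2.resize(p[140:300,180:460],None,fx=2.8,fy=2.8,interpolation=cv2.INTER_CUBIC))
H=hsv(p)
def rep(name,mask):
    n,l,s,c=cv2.connectedComponentsWithStats(mask.astype(np.uint8))
    for i in range(1,n):
        if s[i,4]<8: continue
        q=W[l==i]; r=cv2.minAreaRect(q[:,:2].astype(np.float32))
        print(name,s[i].tolist(),"med",np.median(q,0).round(3),"rect",np.round(r[0],3),np.round(r[1],3),round(r[2],1),"z",q[:,2].min().round(3),q[:,2].max().round(3))
rep("red",((H[...,0]<8)|(H[...,0]>172))&(H[...,1]>150)&(H[...,2]>90))
rep("blue",(H[...,0]>105)&(H[...,0]<125)&(H[...,1]>150))
rep("green",(H[...,0]>50)&(H[...,0]<75)&(H[...,1]>150)&(np.arange(400)[:,None]>90))
rep("black",(H[...,2]<40)&(W[...,2]<0.02)&(np.abs(np.arange(640)[None]-305)<25))
rep("potring",(np.abs(W[...,2]-0.110)<0.006)&(np.arange(640)[None]>365)&(np.arange(640)[None]<450)&(np.arange(400)[:,None]>150)&(np.arange(400)[:,None]<230))
E
```

```text
red [273, 124, 15, 15, 188] med [0.741 0.101 0.085] rect [0.755 0.1  ] [0.047 0.078] 88.8 z 0.004 0.094
red [396, 176, 34, 8, 165] med [ 0.558 -0.309  0.198] rect [ 0.458 -0.172] [0.068 0.477] 38.8 z 0.017 1.426
blue [299, 193, 9, 29, 221] med [0.492 0.021 0.075] rect [0.411 0.017] [0.261 0.031] 4.1 z -0.004 1.426
blue [365, 238, 10, 31, 175] med [ 0.344 -0.189  0.086] rect [ 0.337 -0.104] [0.094 0.201] 4.6 z 0.05 1.426
blue [431, 241, 18, 28, 167] med [ 0.34  -0.411  0.087] rect [ 0.333 -0.226] [0.084 0.44 ] 2.4 z 0.05 1.426
blue [135, 254, 27, 28, 219] med [0.292 0.5   0.086] rect [0.292 0.502] [0.096 0.021] 33.1 z 0.046 0.117
green [137, 91, 94, 44, 2748] med [0.808 0.426 0.008] rect [0.664 0.228] [0.847 0.299] 51.1 z -0.005 1.426
green [193, 161, 46, 74, 2279] med [0.51  0.322 0.006] rect [0.421 0.233] [0.515 0.212] 37.6 z -0.006 1.426
black [290, 160, 32, 71, 1164] med [0.501 0.006 0.003] rect [0.546 0.016] [0.243 0.103] 2.1 z -0.008 0.013
potring [382, 163, 46, 21, 82] med [ 0.618 -0.298  0.109] rect [ 0.605 -0.296] [0.054 0.148] 11.2 z 0.104 0.115
potring [379, 180, 57, 32, 152] med [ 0.516 -0.34   0.109] rect [ 0.518 -0.314] [0.084 0.18 ] 12.3 z 0.104 0.116
```

View pics/c1.png

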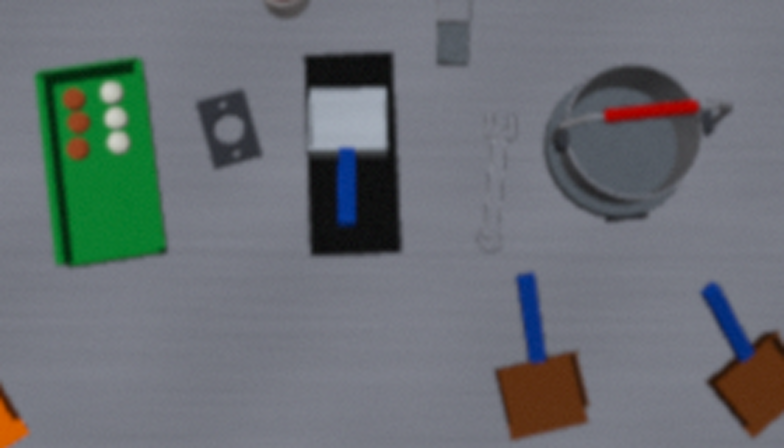

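The crop shows the aluminium scoop on its mat (crop 347,120), the bin with six chips (crop 70–120, 90–150) and the pot with its red grip (crop 650,110). Next come refined fits.

```bash
python3 - <<'E'
from h import *
from scipy.optimize import least_squares
p=cv2.imread("pics/a_top.png");d=np.load("pics/a_top.npy")
W=unproj("top",d);H=hsv(p);ok=d>0.3
U=np.arange(640)[None]+0*np.arange(400)[:,None];V=np.arange(400)[:,None]+0*U
m=camera_model("top")
def ray(u,v,z):
    K=m["camera_matrix"];r=m["R"].T@np.array([(u-K[0,2])/K[0,0],(v-K[1,2])/K[1,1],1]);c=-m["R"].T@m["t"]
    return c+r*(z-c[2])/r[2]
def rep(name,mask,er=0):
    mask=mask&ok
    n,l,s,c=cv2.connectedComponentsWithStats(mask.astype(np.uint8))
    for i in range(1,n):
        if s[i,4]<20: continue
        q=W[l==i]; r=cv2.minAreaRect(q[:,:2].astype(np.float32))
        print(name,s[i].tolist(),"med",np.median(q,0).round(4),"rect",np.round(r[0],4),np.round(r[1],3),round(r[2],1),"z",np.percentile(q[:,2],[2,50,98]).round(3))
def roi(a,b,c,e): return (U>=a)&(U<b)&(V>=c)&(V<e)
rep("sleeve",roi(390,435,170,192)&((H[...,0]<8)|(H[...,0]>172))&(H[...,1]>150)&(W[...,2]>.15))
# sleeve line
s=roi(390,435,170,192)&((H[...,0]<8)|(H[...,0]>172))&(H[...,1]>150)&(W[...,2]>.17)&ok
q=W[s];c=q.mean(0);u,S,vt=np.linalg.svd(q-c);print("sleeve c",c,"dir",vt[0],"len",np.ptp((q-c)@vt[0]),S/np.sqrt(len(q)))
rim=roi(365,450,150,235)&(np.abs(W[...,2]-0.110)<0.004)&ok
q=W[rim]
f=lambda x:np.hypot(q[:,0]-x[0],q[:,1]-x[1])-0.078
r=least_squares(f,[.55,-.31],loss='soft_l1',f_scale=.004);print("pot",r.x,np.median(np.abs(r.fun)),len(q))
rep("scoopwhite",roi(285,325,165,200)&(H[...,2]>130)&(H[...,1]<60))
for w in ["scoop bowl"]:
    mk=roi(285,325,160,200)&(W[...,2]>0.002)&(H[...,2]>110)
    for z0,z1 in[(0,.012),(.012,.03),(.03,.04),(.04,.06)]: rep(f"z{z0}",mk&(W[...,2]>z0)&(W[...,2]<=z1))
rep("handle",roi(295,312,188,226)&(H[...,0]>105)&(H[...,0]<125)&(H[...,1]>150)&(W[...,2]>.03))
rep("chips white",roi(195,240,160,215)&(H[...,2]>150)&(H[...,1]<80))
rep("chips red",roi(195,240,160,215)&(H[...,0]<15)&(H[...,1]>90))
rep("binrim50",roi(185,245,155,240)&(np.abs(W[...,2]-.05)<.004))
rep("binrim60",roi(185,245,155,240)&(np.abs(W[...,2]-.06)<.004))
rep("binfloor",roi(185,245,155,240)&(H[...,1]>150)&(np.abs(W[...,2]-.004)<.004))
rep("bin",roi(185,245,155,240)&(H[...,1]>150)&(W[...,2]<.07))
for v in range(168,236,6): print(v,[ (int(x),W[v,x].round(3).tolist()) for x in np.where(roi(185,245,155,240)[v]&(H[v,:,1]>120)&ok[v])[0][[0,1,-2,-1]]])
E
```

```text
sleeve [396, 176, 34, 8, 149] med [ 0.5577 -0.3054  0.1982] rect [ 0.5584 -0.3042] [0.015 0.1  ] 6.7 z [0.192 0.198 0.203]
sleeve c [ 0.55763434 -0.30462776  0.19812285] dir [-0.11912463  0.99287527 -0.00283059] len 0.10009970370578478 [0.02884387 0.0039732  0.00267651]
pot [ 0.55387449 -0.30569125] 0.0012499856923092328 195
scoopwhite [322, 165, 3, 35, 70] med [ 6.03e-01 -4.56e-02 -4.00e-04] rect [ 0.5898 -0.0441] [0.121 0.007] 0.5 z [-0.005 -0.     0.004]
scoopwhite [285, 166, 4, 34, 92] med [ 5.783e-01  8.360e-02 -3.000e-04] rect [0.5858 0.0828] [0.117 0.011] 2.6 z [-0.007 -0.     0.007]
scoopwhite [290, 172, 28, 22, 573] med [0.5875 0.0215 0.0052] rect [0.5816 0.0218] [0.084 0.091] 1.3 z [-0.001  0.005  0.042]
z0 [290, 171, 28, 22, 457] med [0.5881 0.0214 0.0055] rect [0.5894 0.0232] [0.075 0.093] 0.4 z [0.002 0.006 0.011]
z0.04 [290, 191, 27, 6, 40] med [0.5399 0.0213 0.0537] rect [0.5376 0.0241] [0.087 0.015] 85.1 z [0.042 0.054 0.06 ]
handle [301, 193, 6, 28, 165] med [0.4878 0.0205 0.0898] rect [0.492  0.0203] [0.098 0.017] 1.4 z [0.051 0.09  0.118]
chips white [216, 169, 7, 
[... 2203 characters left out ...]
 [0.501, 0.367, 0.049]), (234, [0.502, 0.25, 0.047]), (235, [0.501, 0.245, 0.054])]
210 [(197, [0.481, 0.369, 0.05]), (198, [0.48, 0.365, 0.053]), (235, [0.481, 0.244, 0.052]), (236, [0.482, 0.242, 0.05])]
216 [(198, [0.461, 0.365, 0.05]), (199, [0.461, 0.361, 0.052]), (236, [0.462, 0.24, 0.053]), (237, [0.462, 0.237, 0.051])]
222 [(199, [0.441, 0.359, 0.054]), (200, [0.441, 0.357, 0.049]), (236, [0.443, 0.24, 0.048]), (237, [0.442, 0.237, 0.051])]
228 [(199, [0.421, 0.359, 0.051]), (200, [0.422, 0.356, 0.048]), (237, [0.423, 0.236, 0.05]), (238, [0.423, 0.233, 0.051])]
234 [(205, [0.405, 0.346, 0.022]), (206, [0.404, 0.341, 0.028]), (208, [0.405, 0.336, 0.023]), (209, [0.405, 0.333, 0.02])]
```

```bash
python3 - <<'E'
import cv2
p=cv2.imread("pics/a_top.png")
a=cv2.resize(p[155:240,185:245],None,fx=6,fy=6,interpolation=cv2.INTER_CUBIC)
b=cv2.resize(p[155:240,370:445],None,fx=6,fy=6,interpolation=cv2.INTER_CUBIC)
import numpy as np
cv2.imwrite("pics/c2.png",np.hstack([a,b])[:600,:800])
E
```

```text
(no output)
```

View pics/c2.png

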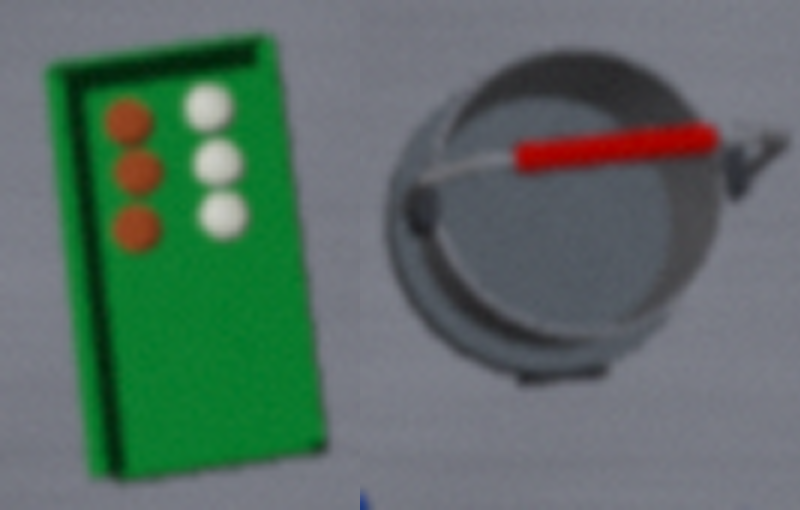

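```bash
cat >> h.py <<'E'
import sys
def down(yaw,pitch=0.0):
    """tool x = -heading dir, z down; pitch>0: tool z tilts forward along heading"""
    c,s=np.cos(yaw),np.sin(yaw)
    f=np.array([c,s,0]);z=np.cos(pitch)*np.array([0,0,-1.])+np.sin(pitch)*f
    y=np.array([-s,c,0]);x=np.cross(y,z)
    return np.stack([x,y,z],1)
def plan(p1,R1,N,p0=None,R0=None):
    """body screw split in N rows"""
    o=get_obs()
    if p0 is None:p0=o["position"];R0=Rn.from_quat(o["ee_rot"]).as_matrix()
    from scipy.linalg import logm,expm
    T0=np.eye(4);T0[:3,:3]=R0;T0[:3,3]=p0;T1=np.eye(4);T1[:3,:3]=R1;T1[:3,3]=p1
    L=np.real(logm(np.linalg.inv(T0)@T1))/N;E=expm(L)
    w=Rn.from_matrix(E[:3,:3]).as_rotvec()
    print("N",N,"row turn",w.round(4),"shift mm",(E[:3,3]*1000).round(2))
def state():
    o=get_obs();R=Rn.from_quat(o["ee_rot"]).as_matrix()
    print("t",round(float(o["clock"]),2),"p",np.round(o["position"],4),"zax",R[:,2].round(3),"yax",R[:,1].round(3),"q",np.round(o["joint_pos"],2),"F",np.round(o["ft_force"],1),"g",round(float(o["grip_width"]),3))
E
python3 - <<'E'
from h import *
import workcell
print([n for n in dir(workcell) if not n.startswith('_')], getattr(workcell,'finger_overhang',None))
state()
plan(np.array([.50,.30,.30]),down(0.15),9)
plan(np.array([.515,-.30,.28]),down(0.119),14,np.array([.50,.30,.30]),down(0.15))
E
```

```text
['MotionError', 'camera', 'camera_model', 'finger_overhang', 'get_obs', 'hand_in'] 0.025
t 0.15 p [0.1875 0.5959 0.2557] zax [-0.    -0.001 -1.   ] yax [ 0.3    0.954 -0.001] q [-1.29  0.33 -0.06  1.46  0.02  1.35 -0.09] F [-0.3 -0.  -1.2] g 1.001
N 9 row turn [-0.0001 -0.     -0.0505] shift mm [-38.23 -29.4   -4.9 ]
N 14 row turn [0.     0.     0.0022] shift mm [  4.73 -42.61   1.43]
```

```bash
python3 -m creep '[[0,0,-0.05,-38,-29,-5,0],[0,0,-0.05,-38,-29,-5,0],[0,0,-0.05,-38,-29,-5,0],[0,0,-0.05,-38,-29,-5,0],[0,0,-0.05,-38,-29,-5,0],[0,0,-0.05,-38,-29,-5,0],[0,0,-0.05,-38,-29,-5,0],[0,0,-0.05,-38,-29,-5,0]]' 40; python3 - <<'E'
from h import *
state()
plan(np.array([.50,.26,.32]),down(0.15),3)
E
```

```text
clock: 0.95
position: [0.4583, 0.3269, 0.2967]
ee_rot: [-0.049, 0.999, 0.0, 0.0]
ft_force: [0.5, 1.6, 0.3]
grip_width: 1.0
t 0.95 p [0.4583 0.3269 0.2967] zax [ 0.  0. -1.] yax [-0.097  0.995  0.   ] q [-0.83  0.17  0.15  1.58 -0.03  1.39  0.99] F [0.5 1.6 0.3] g 1.0
N 3 row turn [ 0.0001  0.     -0.0176] shift mm [-11.24 -23.75  -7.78]
```

```bash
python3 -m creep '[[0,0,-0.018,-10,-40,0,0],[0,0,-0.018,-10,-40,0,0],[0,0,-0.018,-10,-40,0,128],[0,0,0,-5,-45,0,255],[0,0,0,0,-45,0,255],[0,0,0,0,-45,0,255],[0,0,0,0,-45,0,255],[0,0,0,0,-45,0,255]]'; python3 -m creep '[[0,0,0,0,-45,0,255],[0,0,0,0,-45,0,255],[0,0,0,0,-45,0,255],[0,0,0,0,-45,0,255],[0,0,0,0,-45,0,255],[0,0,0,0,-25,0,255]]';  python3 - <<'E'
from h import *
state()
p,d=camera("wrist");cv2.imwrite("pics/b_wrist.png",p);np.save("pics/b_wrist.npy",d)
state()
E
```

```text
clock: 1.75
position: [0.5388, -0.0108, 0.2963]
ee_rot: [-0.075, 0.997, 0.0, 0.0]
ft_force: [0.2, 0.5, -0.2]
grip_width: 0.004
clock: 2.35
position: [0.5752, -0.2603, 0.2959]
ee_rot: [-0.073, 0.997, -0.001, -0.0]
ft_force: [0.4, 0.3, 1.2]
grip_width: 0.0
t 2.35 p [ 0.5752 -0.2603  0.2959] zax [-0.001 -0.001 -1.   ] yax [-0.145  0.989 -0.001] q [-0.09  0.36  0.58  1.41 -0.2   1.43  2.21] F [0.4 0.3 1.2] g 0.0
t 2.4 p [ 0.5747 -0.2633  0.2957] zax [-0.001 -0.003 -1.   ] yax [-0.142  0.99  -0.003] q [-0.08  0.36  0.59  1.41 -0.2   1.43  2.21] F [-3.1 -1.2 -0.1] g 0.001
```

View pics/b_wrist.png

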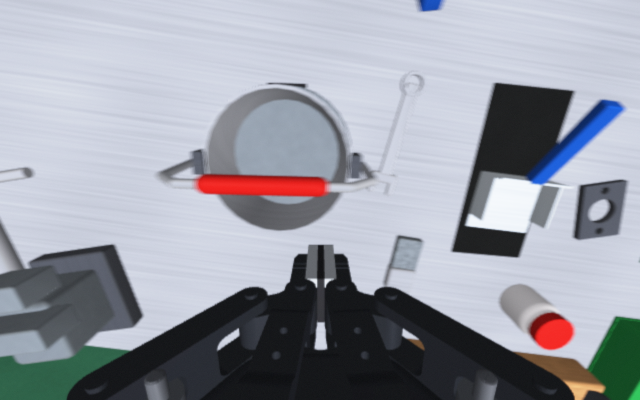

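The wrist view shows the pot (280,155), the red sleeve (262,185) between its hinge ears at (198,160) and (355,163), and shut fingers at (320,255). I'll measure from this view.

```bash
python3 - <<'E'
from h import *
from scipy.optimize import least_squares
p=cv2.imread("pics/b_wrist.png");d=np.load("pics/b_wrist.npy")
o=get_obs();o["position"]=np.array([.5752,-.2603,.2959]);
W=unproj("wrist",d,o);H=hsv(p);ok=d>.05
U=np.arange(640)[None]+0*np.arange(400)[:,None];V=np.arange(400)[:,None]+0*U
s=ok&(U>180)&(U<340)&(V>165)&(V<205)&((H[...,0]<8)|(H[...,0]>172))&(H[...,1]>150)
q=W[s];c=q.mean(0);u,S,vt=np.linalg.svd(q-c,full_matrices=False);print("sleeve med",np.median(q,0),"dir",vt[0],"len",np.ptp((q-c)@vt[0]),"ztop",np.percentile(q[:,2],95))
rim=ok&(U>190)&(U<370)&(V>75)&(V<240)&(np.abs(W[...,2]-0.109)<0.006)
q=W[rim]
for w in (.078,):
  r=least_squares(lambda x:np.hypot(q[:,0]-x[0],q[:,1]-x[1])-w,[.55,-.31],loss='soft_l1',f_scale=.003);print("pot",r.x,np.median(np.abs(r.fun)),len(q))
base=ok&(U>180)&(U<370)&(V>75)&(V<240)&(np.abs(W[...,2]-0.031)<0.006)
q=W[base];print("floor",np.median(q,0),q.min(0),q.max(0))
E
```

```text
sleeve med [ 0.5564761  -0.30973826  0.20025076] dir [-0.11972139  0.99268999  0.01527624] len 0.1801583519059683 ztop 0.20198916661875368
pot [ 0.55424571 -0.30763306] 0.001637554040649955 2397
floor [ 0.54110269 -0.31009016  0.02663537] [ 0.46778429 -0.37897672  0.02500587] [ 0.62508547 -0.22549695  0.03698714]
```

```bash
python3 - <<'E'
from h import *
state()
plan(np.array([.520,-.311,.290]),down(.12),2)
E
```

```text
t 2.4 p [ 0.5747 -0.2633  0.2957] zax [-0.001 -0.003 -1.   ] yax [-0.142  0.99  -0.003] q [-0.08  0.36  0.59  1.41 -0.2   1.43  2.21] F [-3.1 -1.2 -0.1] g 0.001
N 2 row turn [-0.0014 -0.0009  0.0114] shift mm [ 30.33 -19.9    2.91]
```

```bash
python3 -m creep '[[0,0,0.011,20,-15,1,255],[0,0,0.011,20,-15,1,255],[0,0,0,20,-10,1,255],[0,0,0,0,0,0,255]]'; python3 - <<'E'
from h import *
state()
plan(np.array([.520,-.311,.195]),down(.12),1)
E
```

```text
clock: 2.8
position: [0.5181, -0.3076, 0.2938]
ee_rot: [-0.061, 0.998, -0.0, -0.0]
ft_force: [0.0, -0.4, 0.9]
grip_width: 0.0
t 2.8 p [ 0.5181 -0.3076  0.2938] zax [-0. -0. -1.] yax [-0.121  0.993 -0.   ] q [-0.03  0.29  0.62  1.5  -0.17  1.41  2.28] F [ 0.  -0.4  0.9] g 0.0
N 1 row turn [-0.0004 -0.0001  0.0012] shift mm [-1.51 -3.52 98.84]
```

```bash
python3 -m creep '[[0,0,0,0,-1,33,255],[0,0,0,0,-1,33,255],[0,0,0,0,-1,32,255],[0,0,0,0,0,0,255]]'; python3 -m creep '[[0,0,0,-15,0,0,255],[0,0,0,-15,0,0,255],[0,0,0,-14,0,0,255],[0,0,0,-12,0,2,255],[0,0,0,-13,0,3,255],[0,0,0,-10,0,9,255],[0,0,0,-10,0,9,255],[0,0,0,-8,0,11,255]]';python3 - <<'E'
from h import *
state()
p,d=camera("wrist");cv2.imwrite("pics/b2.png",p)
E
```

```text
clock: 3.2
position: [0.5203, -0.3057, 0.1915]
ee_rot: [-0.064, 0.998, 0.002, -0.003]
ft_force: [0.2, 0.3, 0.5]
grip_width: -0.0
clock: 4.0
position: [0.6188, -0.2951, 0.1601]
ee_rot: [-0.063, 0.998, -0.0, -0.001]
ft_force: [-7.5, -2.5, -2.7]
grip_width: 0.004
t 4.0 p [ 0.6188 -0.2951  0.1601] zax [-0.002 -0.    -1.   ] yax [-0.126  0.992  0.   ] q [ 0.    0.57  0.55  1.42 -0.3   1.23  2.28] F [-7.5 -2.5 -2.7] g 0.004
```

View pics/b2.png

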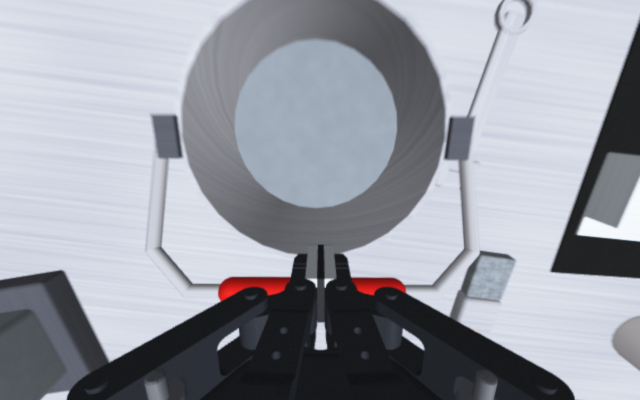

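```bash
python3 -m creep '[[0,0,0,4,0,-20,255],[0,0,0,0,0,-22,255],[0,0,0,-15,0,0,255],[0,0,0,-14,0,0,255],[0,0,0,0,0,20,255],[0,0,0,0,0,12,255],[0,0,0,0,0,8,255],[0,0,0,0,0,0,255]]';python3 - <<'E'
from h import *
state()
E
```

```text
clock: 4.85
position: [0.6431, -0.2913, 0.162]
ee_rot: [-0.063, 0.998, 0.0, -0.001]
ft_force: [-0.5, 0.4, 1.3]
grip_width: -0.003
t 4.85 p [ 0.6431 -0.2913  0.162 ] zax [-0.002  0.001 -1.   ] yax [-0.127  0.992  0.001] q [ 0.01  0.62  0.54  1.35 -0.32  1.26  2.26] F [-0.5  0.4  1.3] g -0.003
```

Tip at about 0.137. I'll press down in small steps and watch the force.

```bash
python3 -m creep '[[0,0,0,0,0,4,255],[0,0,0,0,0,4,255],[0,0,0,0,0,3,255],[0,0,0,0,0,2,255],[0,0,0,0,0,0,255]]';python3 -m creep '[[0,0,0,0,0,2,255],[0,0,0,0,0,2,255],[0,0,0,0,0,0,255]]'; python3 - <<'E'
from h import *
state()
E
```

```text
clock: 5.35
position: [0.6435, -0.2916, 0.15]
ee_rot: [-0.064, 0.998, 0.0, -0.0]
ft_force: [0.6, 0.0, -0.6]
grip_width: -0.001
clock: 5.65
position: [0.6438, -0.2918, 0.1484]
ee_rot: [-0.064, 0.998, 0.0, 0.001]
ft_force: [-4.7, 3.3, 14.8]
grip_width: -0.0
t 5.65 p [ 0.6438 -0.2918  0.1484] zax [ 0.001  0.    -1.   ] yax [-0.127  0.992 -0.   ] q [ 0.01  0.63  0.53  1.37 -0.32  1.23  2.26] F [-4.7  3.3 14.8] g -0.0
```

```bash
python3 -m creep '[[0,0,0,0,0,1,255],[0,0,0,0,0,0,255],[0,0,0,0,0,0,255]]'; python3 -m creep '[[0,0,0,0,0,-30,255],[0,0,0,0,0,-40,255],[0,0,0,20,0,-40,255],[0,0,0,40,5,-20,200],[0,0,0,40,40,0,100],[0,0,0,0,45,0,0],[0,0,0,0,45,0,0]]';python3 - <<'E'
from h import *
state()
p,d=camera("top");cv2.imwrite("pics/d_top.png",p);np.save("pics/d_top.npy",d)
W=unproj("top",d);H=hsv(p)
U=np.arange(640)[None]+0*np.arange(400)[:,None];V=np.arange(400)[:,None]+0*U
s=(d>.3)&(U>380)&(U<450)&(V>130)&(V<200)&((H[...,0]<8)|(H[...,0]>172))&(H[...,1]>150)
print(np.median(W[s],0),s.sum(), np.percentile(W[s][:,2],[5,50,95]))
cv2.imwrite("pics/d.png",cv2.resize(p[120:260,240:470],None,fx=3,fy=3,interpolation=cv2.INTER_CUBIC))
E
```

```text
clock: 5.95
position: [0.6439, -0.2918, 0.1483]
ee_rot: [-0.064, 0.998, 0.0, 0.001]
ft_force: [-7.3, 5.2, 19.8]
grip_width: 0.001
clock: 6.65
position: [0.531, -0.174, 0.2755]
ee_rot: [-0.062, 0.998, 0.0, 0.0]
ft_force: [1.2, 1.2, 0.5]
grip_width: 0.683
t 6.65 p [ 0.531  -0.174   0.2755] zax [ 0.001  0.001 -1.   ] yax [-0.124  0.992  0.   ] q [-0.25  0.18  0.56  1.64 -0.1   1.35  2.02] F [1.2 1.2 0.5] g 0.683
  return _methods._mean(a, axis=axis, dtype=dtype,
  ret = um.true_divide(
Traceback (most recent call last):
IndexError: index -1 is out of bounds for axis 0 with size 0
```

```bash
python3 - <<'E'
from h import *
o=get_obs()
p,d=camera("side");cv2.imwrite("pics/d_side.png",cv2.resize(p[90:260,200:440],None,fx=3,fy=3,interpolation=cv2.INTER_CUBIC))
W=unproj("side",d);H=hsv(p)
U=np.arange(640)[None]+0*np.arange(400)[:,None];V=np.arange(400)[:,None]+0*U
s=(d>.3)&(U>300)&(U<400)&(V>110)&(V<200)&((H[...,0]<8)|(H[...,0]>172))&(H[...,1]>150)
print(s.sum(), np.percentile(W[s],[5,50,95],axis=0) if s.any() else None)
p,d=camera("wrist");cv2.imwrite("pics/d_wrist.png",p);np.save("pics/d_wrist.npy",d)
E
```

```text
23 [[ 0.63946232 -0.31352594  0.11923326]
 [ 0.64424744 -0.28036458  0.12283639]
 [ 0.64837813 -0.25114374  0.12703556]]
```

View pics/d_side.png

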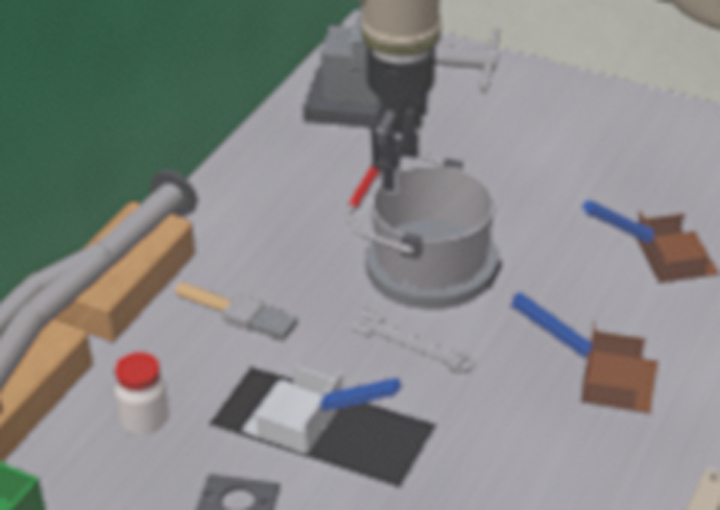

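View pics/d_wrist.png

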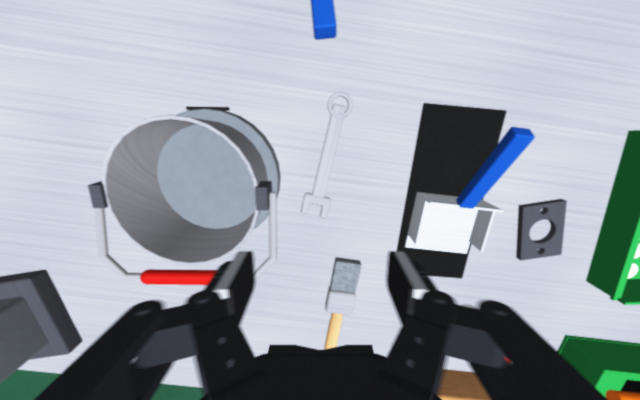

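The handle is lying at (160,277) on the far side of the pot. The side view puts its top at z≈0.123–0.127 and x≈0.644, which matches the 1.40 rad stop. Next, scoop measurement.

```bash
python3 - <<'E'
from h import *
p=cv2.imread("pics/d_wrist.png");d=np.load("pics/d_wrist.npy")
o=get_obs();state()
W=unproj("wrist",d,o);H=hsv(p);ok=d>.05
U=np.arange(640)[None]+0*np.arange(400)[:,None];V=np.arange(400)[:,None]+0*U
s=ok&(U>140)&(U<215)&(V>260)&(V<290)&((H[...,0]<8)|(H[...,0]>172))&(H[...,1]>150)
q=W[s];print("sleeve",np.median(q,0),np.percentile(q[:,2],[5,50,95]))
s=ok&(U>445)&(U<540)&(V>115)&(V<215)&(H[...,0]>100)&(H[...,0]<130)&(H[...,1]>120)
s=cv2.erode(s.astype(np.uint8),np.ones((3,3)))>0
q=W[s];top=q
c=q.mean(0);u,S,vt=np.linalg.svd(q-c,full_matrices=False);print("handle",c,vt[0],np.arctan2(vt[0][1],vt[0][0])%np.pi,q.min(0),q.max(0))
for a in np.linspace(.43,.54,12):
    k=np.abs(q[:,0]-a)<.004
    if k.sum()>5: print(round(a,3),k.sum(),q[k][:,1].min().round(4),q[k][:,1].max().round(4),np.percentile(q[k][:,2],90).round(4))
s=ok&(U>395)&(U<510)&(V>180)&(V<260)&(W[...,2]>.002)&(W[...,2]<.009)&(H[...,2]>150)
q=W[s];r=cv2.minAreaRect(q[:,:2].astype(np.float32));print("bowlfloor",r,np.median(q,0))
s=ok&(U>395)&(U<510)&(V>90)&(V<290)&(H[...,2]<50)&(np.abs(W[...,2])<.01)
q=W[s];r=cv2.minAreaRect(q[:,:2].astype(np.float32));print("mat",r,np.median(q,0))
E
```

```text
t 6.8 p [ 0.5327 -0.1709  0.2754] zax [ 0.001  0.002 -1.   ] yax [-0.132  0.991  0.002] q [-0.26  0.18  0.56  1.64 -0.1   1.35  2.02] F [0.7 0.3 0.8] g 0.921
sleeve [ 0.64155882 -0.31193348  0.12422424] [0.11807708 0.12422424 0.12669476]
handle [0.48507028 0.00956012 0.09052496] [ 0.80664393  0.0147178  -0.59085443] 0.018243701129553966 [0.44371423 0.00222226 0.00323007] [0.53942565 0.05713348 0.11985907]
0.45 204 0.0022 0.0202 0.1179
0.46 194 0.0033 0.0192 0.1134
0.47 188 0.0032 0.0571 0.1067
0.48 171 0.0031 0.0521 0.0994
0.49 148 0.0034 0.0505 0.0926
0.5 122 0.0038 0.0439 0.0854
0.51 118 0.0038 0.0421 0.0782
0.52 109 0.004 0.0374 0.0718
0.53 111 0.0046 0.0313 0.0643
0.54 33 0.005 0.0192 0.0582
bowlfloor ((0.5787591934204102, 0.032552748918533325), (0.12200203537940979, 0.1758490949869156), 8.026590347290039) [0.58962052 0.02275012 0.00651817]
mat ((0.5450841784477234, 0.008290529251098633), (0.24595977365970612, 0.10706645250320435), 2.7260422706604004) [0.4846027  0.00228613 0.00416133]
```

```bash
python3 - <<'E'
from h import *
state()
plan(np.array([.455,.018,.190]),down(.02,.26),6)
E
```

```text
t 6.8 p [ 0.5327 -0.1709  0.2754] zax [ 0.001  0.002 -1.   ] yax [-0.132  0.991  0.002] q [-0.26  0.18  0.56  1.64 -0.1   1.35  2.02] F [0.7 0.3 0.8] g 0.921
N 6 row turn [ 0.0027 -0.0432  0.0186] shift mm [11.72 32.55 13.04]
```

```bash
python3 -m creep '[[0.003,-0.043,0.019,12,32.5,13,0],[0.003,-0.043,0.019,12,32.5,13,0],[0.003,-0.043,0.019,12,32.5,13,0],[0.003,-0.043,0.019,12,32.5,13,0],[0.003,-0.043,0.019,12,32.5,13,0],[0.003,-0.043,0.019,12,32.5,13,0],[0,0,0,0,0,0,0],[0,0,0,0,0,0,0]]' 60;python3 - <<'E'
from h import *
state();o=get_obs()
p,d=camera("wrist");cv2.imwrite("pics/e_wrist.png",p);np.save("pics/e_wrist.npy",d);np.save("pics/e_pose.npy",np.r_[o["position"],o["ee_rot"]])
p,d=camera("top");cv2.imwrite("pics/e_top.png",p);np.save("pics/e_top.npy",d)
state()
E
```

```text
clock: 7.6
position: [0.4543, 0.0137, 0.1895]
ee_rot: [-0.006, 0.992, -0.001, 0.129]
ft_force: [-0.1, -0.7, 0.3]
grip_width: 1.001
t 7.6 p [0.4543 0.0137 0.1895] zax [ 0.255 -0.    -0.967] yax [-0.012  1.    -0.003] q [-0.47 -0.2   0.28  2.18  0.13  0.9   1.33] F [-0.1 -0.7  0.3] g 1.001
t 7.7 p [0.4551 0.013  0.1901] zax [ 0.256 -0.    -0.967] yax [-0.01   1.    -0.003] q [-0.47 -0.2   0.28  2.18  0.13  0.9   1.33] F [0.4 0.3 0.4] g 1.001
```

View pics/e_wrist.png

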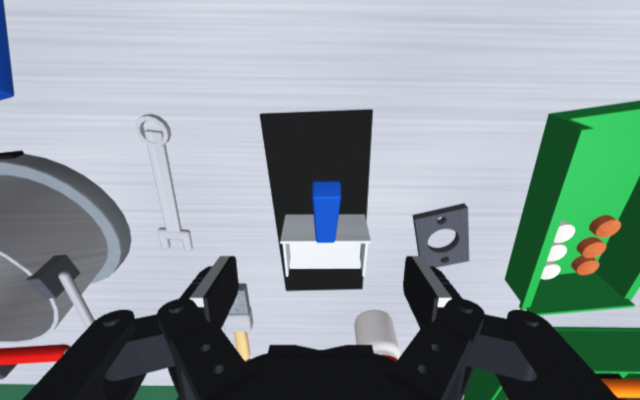

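```bash
cat >> h.py <<'E'
def wr(tag):
    p=cv2.imread(f"pics/{tag}_wrist.png");d=np.load(f"pics/{tag}_wrist.npy");a=np.load(f"pics/{tag}_pose.npy")
    return p,hsv(p),unproj("wrist",d,dict(position=a[:3],ee_rot=a[3:])),d>.05
U=np.arange(640)[None]+0*np.arange(400)[:,None];V=np.arange(400)[:,None]+0*U
def handle(W,m):
    q=W[m]
    for a in np.arange(.43,.56,.01):
        k=np.abs(q[:,0]-a)<.005
        if k.sum()>8: print("  x",round(a,3),k.sum(),"y",np.percentile(q[k][:,1],[3,50,97]).round(4),"z50",np.median(q[k][:,2]).round(4))
E
python3 - <<'E'
from h import *
p,H,W,ok=wr("e")
m=ok&(U>305)&(U<350)&(V>175)&(V<246)&(H[...,0]>100)&(H[...,0]<130)&(H[...,1]>120)
handle(W,m)
m=ok&(U>250)&(U<380)&(V>100)&(V<295)&(H[...,2]<50)&(np.abs(W[...,2])<.012)
r=cv2.minAreaRect(W[m][:,:2].astype(np.float32));print("mat",r,np.median(W[m],0))
m=ok&(U>270)&(U<380)&(V>205)&(V<246)&(H[...,0]*0+H[...,1]<60)&(np.abs(W[...,2]-.053)<.006)
r=cv2.minAreaRect(W[m][:,:2].astype(np.float32));print("backtop",r,np.median(W[m],0))
m=ok&(U>250)&(U<380)&(V>240)&(V<280)&(H[...,2]>180)&(W[...,2]<.012)&(W[...,2]>.002)
r=cv2.minAreaRect(W[m][:,:2].astype(np.float32));print("floor",r,np.median(W[m],0),m.sum())
print("TOP");p=cv2.imread("pics/e_top.png");d=np.load("pics/e_top.npy");W=unproj("top",d);
E
```

```text
x 0.44 221 y [0.0084 0.0174 0.0263] z50 0.1107
  x 0.45 393 y [0.0078 0.0167 0.0263] z50 0.1165
  x 0.46 173 y [0.0078 0.0176 0.0264] z50 0.1116
  x 0.47 150 y [0.0083 0.0174 0.0266] z50 0.1046
  x 0.48 136 y [0.0082 0.0176 0.0265] z50 0.0977
  x 0.49 130 y [0.0087 0.0181 0.0281] z50 0.0898
  x 0.5 113 y [0.0037 0.0173 0.0328] z50 0.0833
  x 0.51 94 y [0.0026 0.0177 0.0295] z50 0.0761
  x 0.52 87 y [0.0032 0.0179 0.0315] z50 0.0686
  x 0.53 73 y [0.0036 0.0173 0.0348] z50 0.062
  x 0.54 41 y [0.0051 0.0164 0.0263] z50 0.0566
mat ((0.5440561771392822, 0.013610254973173141), (0.2468573898077011, 0.10739488154649734), 2.9333629608154297) [0.47345612 0.00791275 0.00459238]
backtop ((0.5402613878250122, 0.01887696422636509), (0.004650069400668144, 0.09380039572715759), 1.3255072832107544) [0.53948873 0.00605086 0.05251338]
floor ((0.6143829822540283, 0.00606672465801239), (0.07205691933631897, 0.17678828537464142), 0.8849936723709106) [0.60445416 0.01531508 0.00692666] 2286
TOP
```

```bash
python3 - <<'E'
from h import *
state()
plan(np.array([.4845,.0185,.0888]),down(.015,.26),4)
E
```

```text
t 7.7 p [0.4551 0.013  0.1901] zax [ 0.256 -0.    -0.967] yax [-0.01   1.    -0.003] q [-0.47 -0.2   0.28  2.18  0.13  0.9   1.33] F [0.4 0.3 0.4] g 1.001
N 4 row turn [-0.0011 -0.0003 -0.001 ] shift mm [-0.62  1.34 26.37]
```

```bash
python3 -m creep '[[-0.001,0,-0.001,-0.6,1.3,26.4,0],[-0.001,0,-0.001,-0.6,1.3,26.4,0],[-0.001,0,-0.001,-0.6,1.3,26.4,0],[-0.001,0,-0.001,-0.6,1.3,26.4,0],[0,0,0,0,0,0,0],[0,0,0,0,0,0,0]]' 60;python3 - <<'E'
from h import *
state();o=get_obs()
p,d=camera("wrist");cv2.imwrite("pics/f_wrist.png",p);np.save("pics/f_wrist.npy",d);np.save("pics/f_pose.npy",np.r_[o["position"],o["ee_rot"]])
E
```

```text
clock: 8.3
position: [0.4839, 0.0187, 0.0885]
ee_rot: [-0.008, 0.992, 0.0, 0.129]
ft_force: [-0.4, -0.3, 0.7]
grip_width: 1.0
t 8.3 p [0.4839 0.0187 0.0885] zax [ 0.255  0.003 -0.967] yax [-0.015  1.    -0.001] q [-0.48  0.04  0.33  2.22  0.04  0.63  1.4 ] F [-0.4 -0.3  0.7] g 1.0
```

View pics/f_wrist.png

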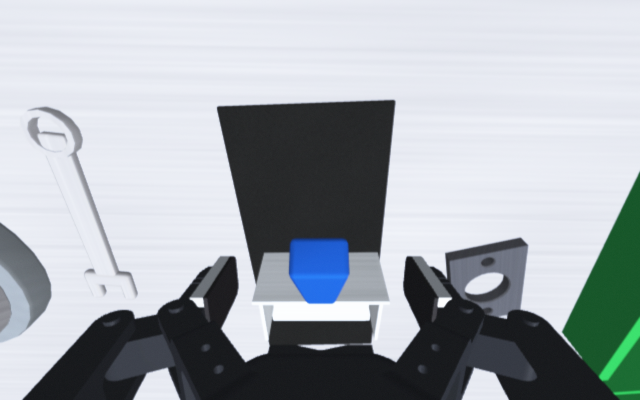

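The handle (319,270) is centred between the pads (237 and 404). Closing on it now.

```bash
python3 -m creep '[[0,0,0,0,0,0,120],[0,0,0,0,0,0,200],[0,0,0,0,0,0,255],[0,0,0,0,0,0,255],[0,0,0,0,0,0,255],[0,0,0,0,0,0,255]]' 90;python3 - <<'E'
from h import *
state();o=get_obs()
E
```

```text
clock: 8.95
position: [0.4838, 0.0197, 0.0885]
ee_rot: [-0.008, 0.992, 0.001, 0.129]
ft_force: [-2.9, -0.8, 6.1]
grip_width: 0.223
t 8.95 p [0.4838 0.0197 0.0885] zax [ 0.256  0.004 -0.967] yax [-0.017  1.    -0.   ] q [-0.48  0.03  0.33  2.23  0.04  0.63  1.4 ] F [-2.9 -0.8  6.1] g 0.223
```

```bash
cat >> h.py <<'E'
G=np.array([-.0975,0,.0857]);PT=.257
def scoop_tcp(orig,yaw,th):
    Rs=(Rn.from_euler('z',yaw)*Rn.from_euler('y',th)).as_matrix()
    return np.asarray(orig)+Rs@G, down(yaw,PT-th)
def scoop_now():
    o=get_obs();R=Rn.from_quat(o["ee_rot"]).as_matrix()
    z=R[:,2];y=R[:,1]
    Rs=R@down(0,PT).T  # Rs = R_tool * inv(R_tool at scoop identity)
    og=o["position"]-Rs@G
    print("scoop orig",og.round(4),"yaw",np.arctan2(Rs[1,0],Rs[0,0]).round(3),"th",np.arcsin(-Rs[2,0]).round(3),"roll",np.arcsin(Rs[2,1]).round(3),"lip",(og+Rs@np.array([.0425,0,0])).round(4),"F",np.round(o["ft_force"],1),"t",round(float(o["clock"]),2),"g",round(float(o["grip_width"]),3),"q",np.round(o["joint_pos"],2))
def pscoop(orig,yaw,th,N):
    p,R=scoop_tcp(orig,yaw,th);plan(p,R,N)
E
python3 -m creep '[[0,0,0,3,0,-10,255],[0,0,0,5,0,-19,255],[0,0,0,5,0,-19,255],[0,0,0,5,0,-19,255],[0,0,0,5,0,-19,255],[0,0,0,0,0,0,255]]'
python3 - <<'E'
from h import *
scoop_now();pscoop([.465,.303,.12],.16,0,11)
p,d=camera("wrist");cv2.imwrite("pics/g_wrist.png",p)
E
```

```text
clock: 9.55
position: [0.4391, 0.0191, 0.1672]
ee_rot: [-0.008, 0.991, 0.002, 0.13]
ft_force: [0.6, 0.7, -2.4]
grip_width: 0.218
scoop orig [0.5369 0.0208 0.0819] yaw 0.017 th -0.004 roll 0.001 lip [0.5794 0.0216 0.0821] F [ 0.6  0.7 -2.4] t 9.55 g 0.218 q [-0.49 -0.21  0.28  2.24  0.14  0.85  1.31]
N 11 row turn [-0.0033  0.0004 -0.0126] shift mm [ 3.34 24.86 -4.5 ]
```

View pics/g_wrist.png

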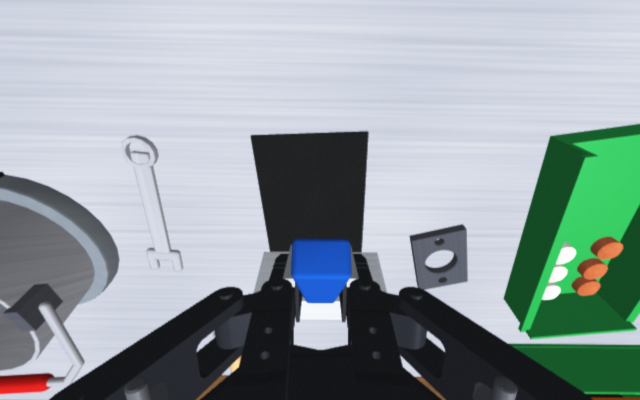

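```bash
python3 -m creep '[[-0.003,0,-0.013,3,15,-8,255],[-0.003,0,-0.013,3,25,-8,255],[-0.003,0,-0.013,3.4,25,-5,255],[-0.003,0,-0.013,3.4,25,-5,255],[-0.003,0,-0.013,3.4,25,-5,255],[-0.003,0,-0.013,3.4,25,-4,255],[-0.003,0,-0.013,3.4,25,-4,255],[-0.003,0,-0.013,3.4,25,-4,255]]'
python3 -m creep '[[-0.003,0,-0.013,3.4,25,-3,255],[-0.003,0,-0.013,3.4,25,-2,255],[-0.003,0,-0.013,3.4,25,0,255],[0,0,0,0,8,0,255],[0,0,0,0,0,0,255],[0,0,0,0,0,0,255]]'
python3 - <<'E'
from h import *
scoop_now();pscoop([.465,.303,.12],.16,0,1)
o=get_obs()
p,d=camera("wrist");cv2.imwrite("pics/i_wrist.png",p);np.save("pics/i_wrist.npy",d);np.save("pics/i_pose.npy",np.r_[o["position"],o["ee_rot"]])
p,d=camera("top");cv2.imwrite("pics/i_top.png",p);np.save("pics/i_top.npy",d)
E
```

```text
clock: 10.4
position: [0.3897, 0.2071, 0.1986]
ee_rot: [-0.062, 0.99, 0.006, 0.128]
ft_force: [0.8, 0.8, -2.4]
grip_width: 0.221
clock: 11.0
position: [0.368, 0.286, 0.2008]
ee_rot: [-0.081, 0.988, 0.008, 0.128]
ft_force: [-0.3, 1.1, -2.8]
grip_width: 0.222
scoop orig [0.4643 0.3013 0.1151] yaw 0.163 th 0.0 roll -0.006 lip [0.5062 0.3081 0.1151] F [-0.3  1.1 -2.8] t 11.0 g 0.222 q [-0.73 -0.11 -0.14  2.09  0.19  0.97  0.78]
N 1 row turn [-0.005  -0.0002  0.0041] shift mm [-2.2   1.33 -4.45]
```

View pics/i_wrist.png

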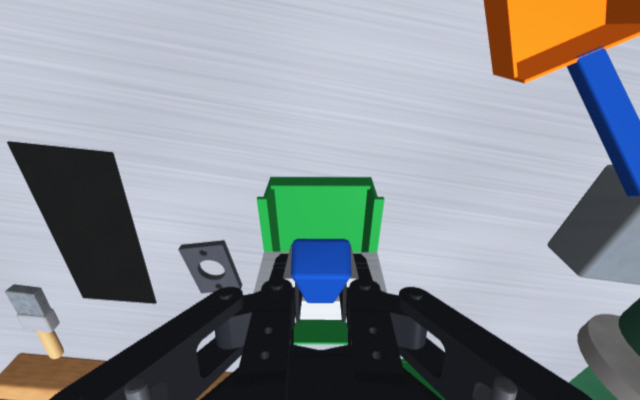

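View pics/i_top.png

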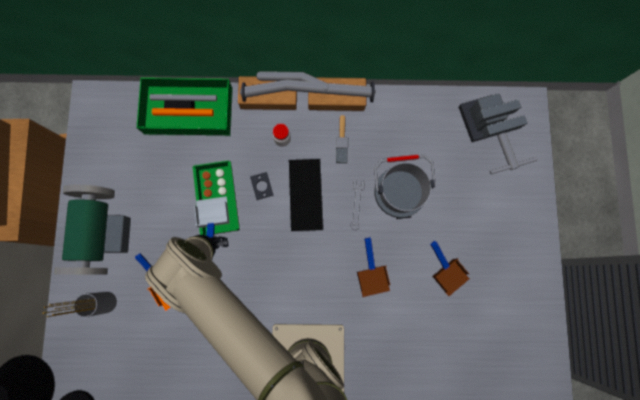

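```bash
python3 - <<'E'
from h import *
p,H,W,ok=wr("i")
g=ok&(H[...,0]>50)&(H[...,0]<75)&(H[...,1]>120)&(V>165)&(V<260)&(U>250)&(U<390)
for nm,m in (("leftimg",g&(U<290)),("rightimg",g&(U>355))):
    k=m&(np.abs(W[...,2]-.05)<.004);q=W[k]
    r=cv2.minAreaRect(q[:,:2].astype(np.float32));c=q.mean(0);vt=np.linalg.svd(q[:,:2]-c[:2],full_matrices=False)[2]
    print(nm,len(q),c.round(4),"yaw",np.arctan(vt[0][1]/vt[0][0]).round(3),np.round(r[0],4),np.round(r[1],4))
k=g&(np.abs(W[...,2]-.022)<.004)&(V<195);q=W[k];print("front",len(q),q.mean(0).round(4),q.min(0).round(3),q.max(0).round(3))
k=g&(np.abs(W[...,2]-.004)<.004);q=W[k];print("floor",np.round(cv2.minAreaRect(q[:,:2].astype(np.float32))[0],4),cv2.minAreaRect(q[:,:2].astype(np.float32))[1:])
p=cv2.imread("pics/i_top.png");d=np.load("pics/i_top.npy");W=unproj("top",d);H=hsv(p)
m=(U>190)&(U<235)&(V>190)&(V<230)&(H[...,1]<70)&(H[...,2]>120)&(W[...,2]>.09)&(W[...,2]<.135)&(d>.3)
q=W[m];r=cv2.minAreaRect(q[:,:2].astype(np.float32));print("bowl top",r,np.median(q,0))
cv2.imwrite("pics/i2.png",cv2.resize(p[150:250,180:250],None,fx=6,fy=6,interpolation=cv2.INTER_CUBIC))
E
```

```text
leftimg 569 [0.4506 0.2388 0.0511] yaw 0.168 [0.4544 0.2389] [0.0714 0.0103]
rightimg 534 [0.4315 0.3537 0.0512] yaw 0.16 [0.4347 0.3546] [0.0708 0.0096]
front 616 [0.4116 0.2927 0.0224] [0.4   0.234 0.018] [0.431 0.347 0.026]
floor [0.4635 0.3008] ((0.11008066684007645, 0.11273743212223053), 10.052183151245117)
bowl top ((0.469662070274353, 0.3022226393222809), (0.0756891593337059, 0.09357520192861557), 8.699178695678711) [0.47060038 0.30536231 0.11762102]
```

View pics/i2.png

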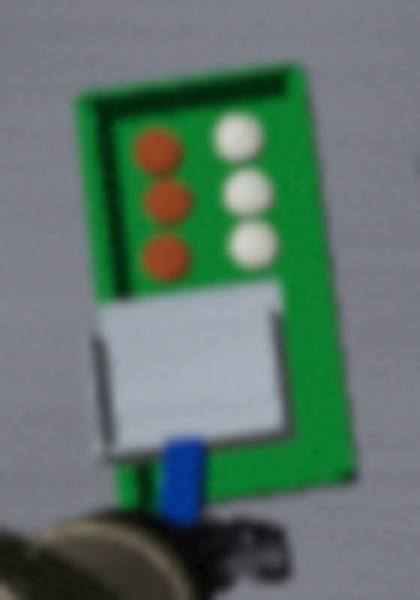

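```bash
cat >> h.py <<'E'
e_=np.array([.9868,.1623]);n_=np.array([-.1623,.9868])
def bn(e,n,z): return np.r_[e*e_+n*n_,z]
E
python3 - <<'E'
from h import *
scoop_now();pscoop(bn(.511,.221,.016),.163,.09,5)
E
```

```text
scoop orig [0.4645 0.3012 0.1157] yaw 0.162 th -0.001 roll -0.005 lip [0.5064 0.308  0.1157] F [-0.7  0.5 -2.7] t 11.1 g 0.222 q [-0.73 -0.11 -0.14  2.09  0.19  0.97  0.78]
N 5 row turn [-0.0011  0.0181  0.    ] shift mm [ 1.67 -0.2  18.33]
```

```bash
python3 -m creep '[[-0.001,0.018,0,1.7,-0.2,18,255],[-0.001,0.018,0,1.7,-0.2,18,255],[-0.001,0.018,0,1.7,-0.2,18,255],[-0.001,0.018,0,1.7,-0.2,18,255],[-0.001,0.018,0,1.7,-0.2,18,255],[0,0,0,0,0,0,255],[0,0,0,0,0,0,255]]'
python3 - <<'E'
from h import *
scoop_now();pscoop(bn(.511,.221,.0078),.163,.09,4)
p,d=camera("wrist");cv2.imwrite("pics/j_wrist.png",p)
E
```

```text
clock: 11.8
position: [0.3796, 0.2871, 0.1123]
ee_rot: [-0.082, 0.993, 0.007, 0.084]
ft_force: [-0.1, -0.1, -2.1]
grip_width: 0.222
scoop orig [0.4679 0.3017 0.0183] yaw 0.164 th 0.089 roll -0.0 lip [0.5097 0.3086 0.0146] F [-0.1 -0.1 -2.1] t 11.8 g 0.222 q [-0.71  0.06 -0.11  2.12  0.15  0.83  0.83]
N 4 row turn [-0.      0.0003  0.0002] shift mm [ 0.33 -0.18  2.59]
```

View pics/j_wrist.png

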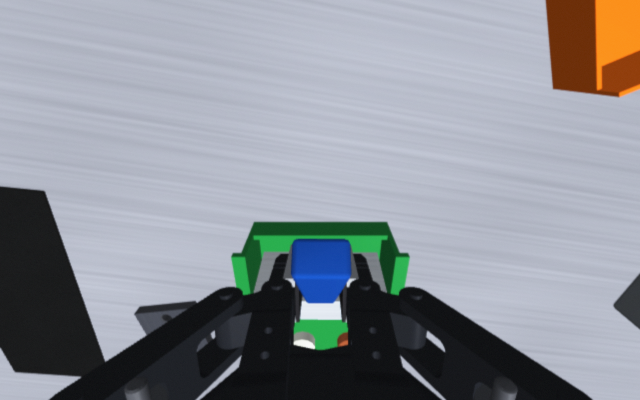

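```bash
python3 -m creep '[[0,0,0,0.5,0,4,255],[0,0,0,0.5,0,4,255],[0,0,0,0.1,0,1,255],[0,0,0,0,0,0,255]]'; python3 -m creep '[[0,0,0,0.1,0,1,255],[0,0,0,0,0,0,255]]'; python3 -m creep '[[0,0,0,0.1,0,1,255],[0,0,0,0,0,0,255]]'
python3 - <<'E'
from h import *
scoop_now()
E
```

```text
clock: 12.25
position: [0.3796, 0.2877, 0.1029]
ee_rot: [-0.082, 0.993, 0.007, 0.084]
ft_force: [-0.1, -0.6, -2.2]
grip_width: 0.218
clock: 12.45
position: [0.3799, 0.2878, 0.1021]
ee_rot: [-0.082, 0.993, 0.007, 0.084]
ft_force: [-0.1, -0.4, -1.3]
grip_width: 0.218
clock: 12.65
position: [0.3802, 0.288, 0.1013]
ee_rot: [-0.082, 0.993, 0.007, 0.084]
ft_force: [-0.7, -0.9, 1.0]
grip_width: 0.218
scoop orig [0.4685 0.3028 0.0074] yaw 0.165 th 0.088 roll 0.0 lip [0.5103 0.3097 0.0036] F [-0.7 -0.9  1. ] t 12.65 g 0.218 q [-0.71  0.08 -0.11  2.13  0.15  0.81  0.82]
```

```bash
python3 -m creep '[[0,0,0,-9.9,0,1.7,255],[0,0,0,-9.9,0,1.7,255],[0,0,0,-9.9,0,1.7,255],[0,0,0,-9.9,0,1.7,255],[0,0,0,-9.9,0,1.7,255],[0,0,0,-9.9,0,1.7,255],[0,0,0,-9.9,0,1.7,255],[0,0,0,0,0,0,255]]'
python3 - <<'E'
from h import *
scoop_now()
p,d=camera("top");cv2.imwrite("pics/k_top.png",cv2.resize(p[150:250,180:250],None,fx=6,fy=6,interpolation=cv2.INTER_CUBIC))
p,d=camera("wrist");cv2.imwrite("pics/k_wrist.png",p)
E
```

```text
clock: 13.45
position: [0.4509, 0.2993, 0.1009]
ee_rot: [-0.082, 0.993, 0.007, 0.084]
ft_force: [1.4, 0.6, 0.5]
grip_width: 0.218
scoop orig [0.5393 0.314  0.007 ] yaw 0.164 th 0.088 roll 0.0 lip [0.5811 0.3209 0.0033] F [1.4 0.6 0.5] t 13.45 g 0.218 q [-0.66  0.21 -0.07  1.98  0.14  0.82  0.92]
```

View pics/k_top.png

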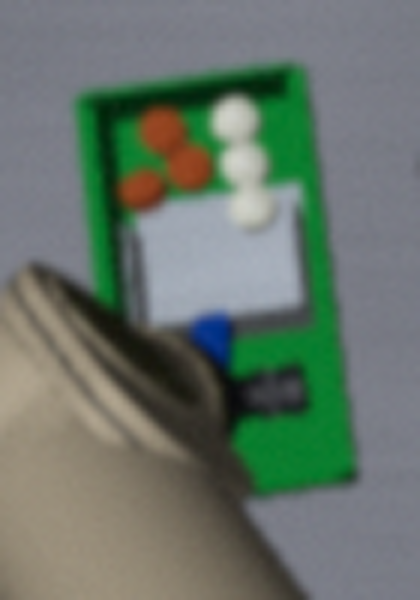

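View pics/k_wrist.png

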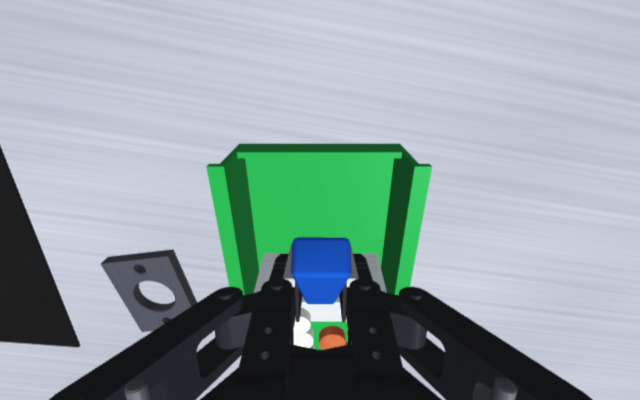

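```bash
python3 -m creep '[[0,0,0,-5.9,0,1,255],[0,0,0,-5.9,0,1,255],[0,0,0,-5.9,0,1,255],[0,0,0,-5.9,0,1,255],[0,0,0,0,0,0,255]]'
python3 - <<'E'
from h import *
scoop_now()
p,d=camera("top");cv2.imwrite("pics/l_top.png",cv2.resize(p[150:250,180:250],None,fx=6,fy=6,interpolation=cv2.INTER_CUBIC))
E
```

```text
clock: 14.05
position: [0.4733, 0.3034, 0.101]
ee_rot: [-0.082, 0.993, 0.007, 0.084]
ft_force: [1.4, 0.4, 1.7]
grip_width: 0.221
scoop orig [0.5616 0.3181 0.007 ] yaw 0.165 th 0.088 roll 0.0 lip [0.6034 0.3251 0.0032] F [1.4 0.4 1.7] t 14.05 g 0.221 q [-0.65  0.25 -0.06  1.93  0.14  0.83  0.95]
```

View pics/l_top.png

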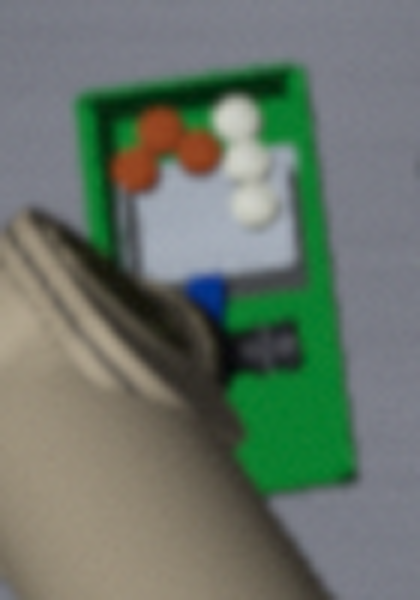

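```bash
python3 -m creep '[[0,0,0,-4.9,0,0.8,255],[0,0,0,-4.9,0,0.8,255],[0,0,0,-4.9,0,0.8,255],[0,0,0,0,0,0,255]]'
python3 - <<'E'
from h import *
scoop_now()
p,d=camera("top");cv2.imwrite("pics/m_top.png",cv2.resize(p[150:250,180:250],None,fx=6,fy=6,interpolation=cv2.INTER_CUBIC))
E
```

```text
clock: 14.5
position: [0.4877, 0.3059, 0.101]
ee_rot: [-0.082, 0.993, 0.007, 0.084]
ft_force: [1.0, 1.2, 1.7]
grip_width: 0.219
scoop orig [0.576  0.3206 0.007 ] yaw 0.165 th 0.089 roll 0.0 lip [0.6178 0.3276 0.0033] F [1.  1.2 1.7] t 14.5 g 0.219 q [-0.64  0.27 -0.05  1.9   0.13  0.83  0.97]
```

View pics/m_top.png

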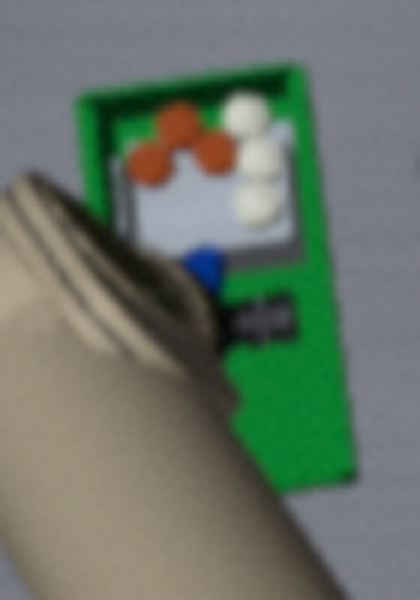

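```bash
python3 -m creep '[[0,0,0,-4.9,0,0.8,255],[0,0,0,-4.9,0,0.8,255],[0,0,0,0,0,0,255]]';python3 -m creep '[[0,0,0,-3,0,0.5,255],[0,0,0,0,0,0,255]]'
python3 - <<'E'
from h import *
scoop_now()
p,d=camera("top");cv2.imwrite("pics/n_top.png",cv2.resize(p[150:250,180:250],None,fx=6,fy=6,interpolation=cv2.INTER_CUBIC))
E
```

```text
clock: 14.85
position: [0.4977, 0.3074, 0.101]
ee_rot: [-0.082, 0.993, 0.007, 0.084]
ft_force: [1.4, -0.1, 1.1]
grip_width: 0.22
clock: 15.05
position: [0.5004, 0.3078, 0.101]
ee_rot: [-0.082, 0.993, 0.007, 0.084]
ft_force: [-0.5, 0.0, 2.9]
grip_width: 0.22
scoop orig [0.5887 0.3225 0.007 ] yaw 0.165 th 0.089 roll 0.0 lip [0.6305 0.3294 0.0032] F [-0.5  0.   2.9] t 15.05 g 0.22 q [-0.63  0.29 -0.05  1.87  0.13  0.84  0.98]
```

View pics/n_top.png

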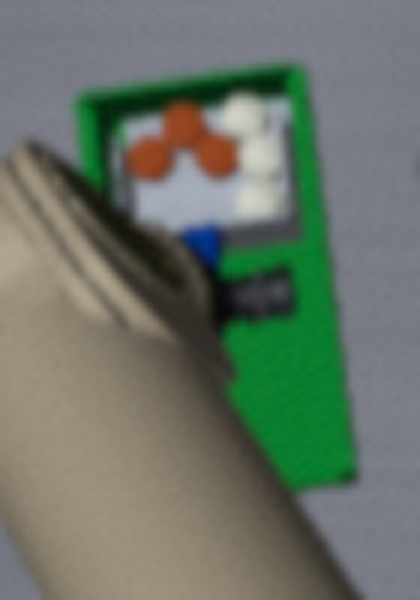

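```bash
python3 - <<'E'
from h import *
scoop_now();pscoop(bn(.6334,.2225,.0215),.164,-.30,6)
E
```

```text
scoop orig [0.5887 0.3225 0.0069] yaw 0.165 th 0.089 roll 0.0 lip [0.6305 0.3294 0.0032] F [-1.   0.7  2.5] t 15.1 g 0.217 q [-0.63  0.29 -0.05  1.87  0.13  0.84  0.98]
N 6 row turn [ 0.0001 -0.0648  0.0001] shift mm [ 6.   -0.01  2.62]
```

```bash
python3 -m creep '[[0,-0.065,0,6,0,2,255],[0,-0.065,0,6,0,2.6,255],[0,-0.065,0,6,0,2.6,255],[0,-0.065,0,6,0,2.6,255],[0,-0.065,0,6,0,2.6,255],[0,-0.065,0,6,0,2.6,255],[0,0,0,0,0,0,255],[0,0,0,0,0,0,255]]'
python3 - <<'E'
from h import *
scoop_now()
p,d=camera("top");cv2.imwrite("pics/o_top.png",cv2.resize(p[150:250,180:250],None,fx=6,fy=6,interpolation=cv2.INTER_CUBIC))
p,d=camera("wrist");cv2.imwrite("pics/o_wrist.png",p)
E
```

```text
clock: 15.9
position: [0.4713, 0.3026, 0.0747]
ee_rot: [-0.08, 0.959, 0.022, 0.272]
ft_force: [0.9, 0.8, -3.9]
grip_width: 0.222
scoop orig [0.5879 0.322  0.0212] yaw 0.166 th -0.296 roll -0.002 lip [0.628  0.3287 0.0336] F [ 0.9  0.8 -3.9] t 15.9 g 0.222 q [-0.92  0.16  0.08  2.23  0.83  0.45  0.19]
```

View pics/o_top.png

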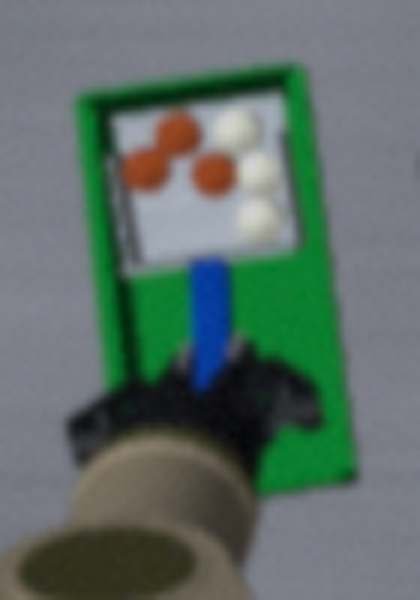

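View pics/o_wrist.png

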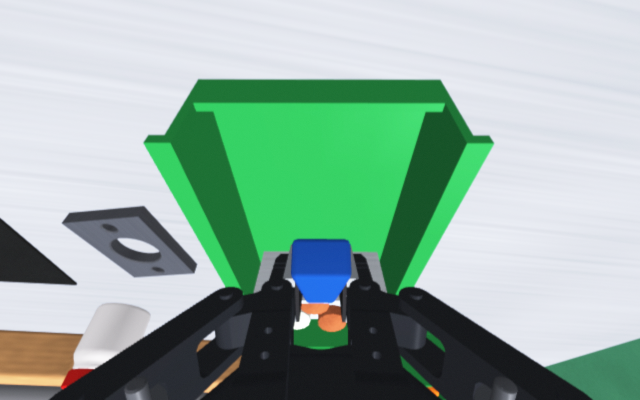

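```bash
python3 - <<'E'
from h import *
scoop_now();pscoop(bn(.630,.2215,.075),.164,-.40,6)
E
```

```text
scoop orig [0.5893 0.3223 0.0225] yaw 0.164 th -0.298 roll -0.0 lip [0.6294 0.329  0.0349] F [ 0.6  0.  -2.9] t 16.0 g 0.217 q [-0.92  0.16  0.08  2.22  0.83  0.45  0.18]
N 6 row turn [-0.     -0.0169  0.0001] shift mm [-2.6  -0.15 -6.35]
```

```bash
python3 -m creep '[[0,-0.017,0,-2.6,-0.1,-6.4,255],[0,-0.017,0,-2.6,-0.1,-6.4,255],[0,-0.017,0,-2.6,-0.1,-6.4,255],[0,-0.017,0,-2.6,-0.1,-6.4,255],[0,-0.017,0,-2.6,-0.1,-6.4,255],[0,-0.017,0,-2.6,-0.1,-6.4,255],[0,0,0,0,0,0,255]]'
python3 - <<'E'
from h import *
scoop_now()
p,d=camera("top");cv2.imwrite("pics/q_top.png",cv2.resize(p[150:250,180:250],None,fx=6,fy=6,interpolation=cv2.INTER_CUBIC))
E
```

```text
clock: 16.7
position: [0.4632, 0.3013, 0.1168]
ee_rot: [-0.078, 0.943, 0.027, 0.323]
ft_force: [-0.1, -0.2, -4.0]
grip_width: 0.219
scoop orig [0.5848 0.3216 0.0762] yaw 0.165 th -0.403 roll 0.001 lip [0.6234 0.328  0.0928] F [-0.1 -0.2 -4. ] t 16.7 g 0.219 q [-0.97  0.05  0.07  2.28  1.01  0.5   0.  ]
```

View pics/q_top.png

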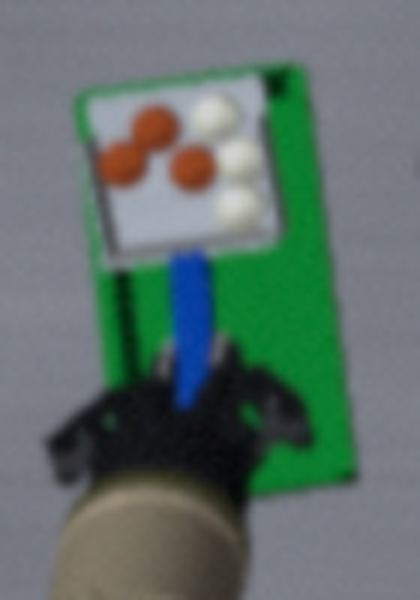

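```bash
python3 - <<'E'
from h import *
a=([.595,.30,.15],.12,-.25);b=([.60,.0,.18],-.13,-.2);c=([.502,-.282,.175],-.45,-.10)
pscoop(*a,7)
pa,Ra=scoop_tcp(*a);pb,Rb=scoop_tcp(*b);pc,Rc=scoop_tcp(*c)
plan(pb,Rb,15,pa,Ra);plan(pc,Rc,15,pb,Rb)
E
```

```text
N 7 row turn [0.0036 0.0217 0.0054] shift mm [-9.13 -2.46 -9.81]
N 15 row turn [0.0077 0.0033 0.0148] shift mm [ -1.55 -18.15  -1.9 ]
N 15 row turn [0.0084 0.0066 0.0196] shift mm [  0.39 -17.63  -0.65]
```

```bash
python3 -m creep '[[0.002,0.01,0.003,-4,-1,-5,255],[0.004,0.022,0.005,-9,-2.5,-10,255],[0.004,0.022,0.005,-9,-2.5,-10,255],[0.004,0.022,0.005,-9,-2.5,-10,255],[0.004,0.022,0.005,-9,-2.5,-10,255],[0.004,0.022,0.005,-9,-4,-10,255],[0.004,0.022,0.005,-9,-6,-8,255],[0.003,0.01,0.005,-5,-8,-5,255]]'
python3 - <<'E'
from h import *
scoop_now()
p,d=camera("top");cv2.imwrite("pics/r_top.png",cv2.resize(p[140:260,170:260],None,fx=5,fy=5,interpolation=cv2.INTER_CUBIC))
b=([.60,.0,.18],-.13,-.2);pscoop(*b,15)
E
```

```text
clock: 17.55
position: [0.4819, 0.2744, 0.2083]
ee_rot: [-0.057, 0.966, 0.013, 0.25]
ft_force: [0.3, -0.4, -4.6]
grip_width: 0.22
scoop orig [0.5968 0.2877 0.1493] yaw 0.118 th -0.249 roll -0.003 lip [0.6377 0.2926 0.1598] F [ 0.3 -0.4 -4.6] t 17.55 g 0.22 q [-0.91 -0.06  0.14  2.09  0.47  0.75  0.63]
N 15 row turn [0.0074 0.0033 0.0145] shift mm [ -1.42 -17.27  -1.92]
```

View pics/r_top.png

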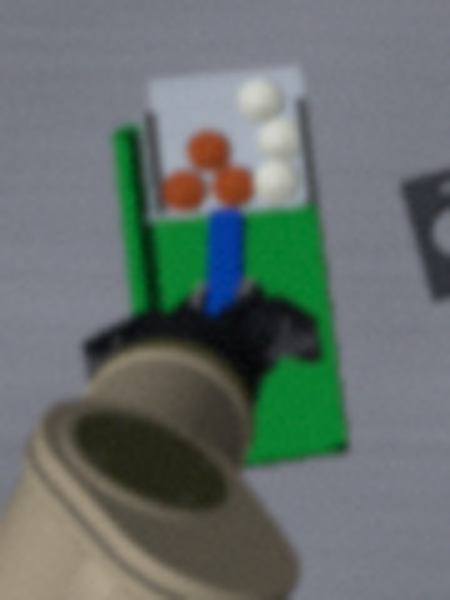

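```bash
python3 -m creep '[[0.002,0,0.003,0,-4,0,255],[0.003,0,0.006,0,-7,-1,255],[0.004,0,0.008,-1,-10,-1,255],[0.006,0,0.011,-1,-13,-1.5,255],[0.007,0,0.013,-1,-16,-2,255],[0.007,0,0.015,-1.4,-18,-2,255],[0.007,0,0.015,-1.4,-18,-2,255],[0.007,0,0.015,-1.4,-18,-2,255]]' && python3 -m creep '[[0.007,0,0.015,-1.4,-18,-2,255],[0.007,0,0.015,-1.4,-18,-2,255],[0.007,0,0.015,-1.4,-18,-2,255],[0.007,0,0.015,-1.4,-18,-2,255],[0.007,0,0.015,-1.4,-18,-2,255],[0.007,0,0.015,-1.4,-18,-2,255],[0.007,0,0.015,-1.4,-18,-2,255],[0.007,0,0.015,-1.4,-18,-2,255]]'
python3 - <<'E'
from h import *
scoop_now()
c=([.502,-.282,.175],-.45,-.15);pscoop(*c,15)
E
```

```text
clock: 18.4
position: [0.4901, 0.1688, 0.2215]
ee_rot: [-0.009, 0.968, 0.003, 0.251]
ft_force: [0.5, -0.4, -2.9]
grip_width: 0.221
clock: 19.2
position: [0.4866, 0.0252, 0.2401]
ee_rot: [0.056, 0.967, -0.009, 0.25]
ft_force: [0.0, -0.8, -2.8]
grip_width: 0.219
scoop orig [0.6015 0.0128 0.1811] yaw -0.115 th -0.249 roll 0.01 lip [0.6424 0.0081 0.1916] F [ 0.  -0.8 -2.8] t 19.2 g 0.219 q [-0.71 -0.35  0.38  2.23  0.46  0.81  0.89]
N 15 row turn [0.0105 0.0064 0.0199] shift mm [  0.42 -18.24  -0.75]
```

```bash
python3 -m creep '[[0.01,0.006,0.02,0.4,-18,-1,255],[0.01,0.006,0.02,0.4,-18,-1,255],[0.01,0.006,0.02,0.4,-18,-1,255],[0.01,0.006,0.02,0.4,-18,-1,255],[0.01,0.006,0.02,0.4,-18,-1,255],[0.01,0.006,0.02,0.4,-18,-1,255],[0.01,0.006,0.02,0.4,-18,-1,255]]'
python3 - <<'E'
from h import *
scoop_now()
c=([.502,-.282,.175],-.45,-.1);pscoop(*c,8)
E
```

```text
clock: 19.9
position: [0.4583, -0.0976, 0.2434]
ee_rot: [0.132, 0.964, -0.024, 0.228]
ft_force: [-0.4, -1.2, -3.0]
grip_width: 0.22
scoop orig [ 0.5673 -0.1269  0.1793] yaw -0.272 th -0.205 roll 0.013 lip [ 0.6074 -0.1381  0.188 ] F [-0.4 -1.2 -3. ] t 19.9 g 0.22 q [-0.59 -0.44  0.51  2.24  0.46  0.89  1.01]
N 8 row turn [0.0105 0.0129 0.02  ] shift mm [ -0.32 -18.47  -1.02]
```

```bash
python3 - <<'E'
from h import *
c=([.5158,-.2885,.155],-.45,0);pscoop(*c,9)
E
```

```text
N 9 row turn [0.0084 0.0226 0.0183] shift mm [ -2.29 -16.67   1.03]
```

```bash
python3 -m creep '[[0.008,0.023,0.018,-2.3,-17,1,255],[0.008,0.023,0.018,-2.3,-17,1,255],[0.008,0.023,0.018,-2.3,-17,1,255],[0.008,0.023,0.018,-2.3,-17,1,255],[0.008,0.023,0.018,-2.3,-17,1,255]]'
python3 - <<'E'
from h import *
scoop_now()
c=([.5158,-.2885,.155],-.45,0);pscoop(*c,6)
p,d=camera("top");cv2.imwrite("pics/s_top.png",cv2.resize(p[130:250,300:460],None,fx=5,fy=5,interpolation=cv2.INTER_CUBIC))
E
```

```text
clock: 20.4
position: [0.4445, -0.1824, 0.2424]
ee_rot: [0.181, 0.968, -0.026, 0.17]
ft_force: [-0.5, 0.0, -4.4]
grip_width: 0.217
scoop orig [ 0.5425 -0.2193  0.1657] yaw -0.369 th -0.088 roll 0.012 lip [ 0.582  -0.2345  0.1694] F [-0.5  0.  -4.4] t 20.4 g 0.217 q [-0.58 -0.38  0.72  2.14  0.38  0.98  1.18]
N 6 row turn [0.0059 0.0146 0.0125] shift mm [ -1.48 -10.84   0.69]
```

View pics/s_top.png

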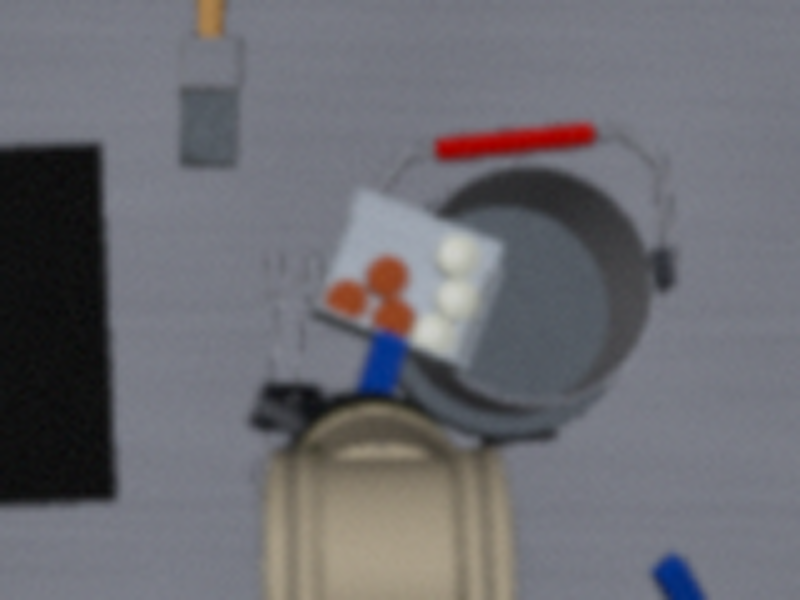

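```bash
python3 -m creep '[[0.008,0.016,0.017,-2,-15,1,255],[0.008,0.016,0.016,-2,-14,1,255],[0.007,0.016,0.014,-1.6,-12,0.6,255],[0.006,0.016,0.012,-1.4,-10,0.6,255],[0.004,0.014,0.009,-1,-8,0.5,255],[0.003,0.008,0.007,-0.7,-6,0.4,255],[0,0,0,0,-2,0,255],[0,0,0,0,0,0,255]]'
python3 - <<'E'
from h import *
scoop_now()
p,d=camera("top");cv2.imwrite("pics/t_top.png",cv2.resize(p[130:250,300:460],None,fx=5,fy=5,interpolation=cv2.INTER_CUBIC))
E
```

```text
clock: 21.25
position: [0.4276, -0.2463, 0.2405]
ee_rot: [0.22, 0.967, -0.029, 0.126]
ft_force: [-0.7, 0.2, -3.1]
grip_width: 0.224
scoop orig [ 0.5156 -0.2887  0.1551] yaw -0.448 th -0.002 roll -0.0 lip [ 0.5539 -0.3071  0.1552] F [-0.7  0.2 -3.1] t 21.25 g 0.224 q [-0.59 -0.31  0.88  2.05  0.32  1.05  1.29]
```

View pics/t_top.png

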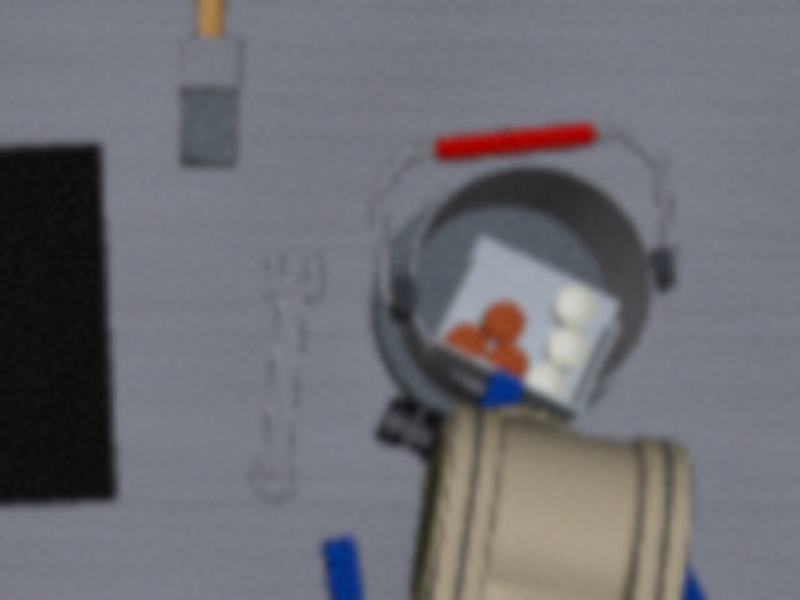

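```bash
cat >> h.py <<'E'
PC=np.array([.554,-.307])
def plip(back,zl,yaw,th,N,frm=None):
    f=np.array([np.cos(yaw),np.sin(yaw)])
    l=PC-back*f
    og=np.r_[l-.0425*np.cos(th)*f,zl+.0425*np.sin(th)]
    p,R=scoop_tcp(og,yaw,th)
    if frm is None: plan(p,R,N)
    else: plan(p,R,N,*frm)
    return p,R
E
python3 - <<'E'
from h import *
A=plip(.005,.118,-.45,.22,4);B=plip(.012,.098,-.45,.5,4,A);C=plip(.015,.09,-.45,.9,6,B);D=plip(.015,.095,-.45,1.1,4,C)
E
```

```text
N 4 row turn [0.0001 0.0556 0.0005] shift mm [-3.92  0.    2.82]
N 4 row turn [0.   0.07 0.  ] shift mm [-7.15  0.   -2.53]
N 6 row turn [-0.      0.0667 -0.    ] shift mm [-8.22 -0.   -5.87]
N 4 row turn [ 0.    0.05 -0.  ] shift mm [-5.24 -0.   -6.47]
```

```bash
python3 -m creep '[[0,0.055,0,-4,0,3,255],[0,0.055,0,-4,0,3,255],[0,0.055,0,-4,0,3,255],[0,0.055,0,-4,0,3,255]]'; python3 -m creep '[[0,0.07,0,-7,0,-2.5,255],[0,0.07,0,-7,0,-2.5,255],[0,0.07,0,-7,0,-2.5,255],[0,0.07,0,-7,0,-2.5,255]]'
python3 - <<'E'
from h import *
scoop_now()
p,d=camera("top");cv2.imwrite("pics/u_top.png",cv2.resize(p[130:250,300:460],None,fx=5,fy=5,interpolation=cv2.INTER_CUBIC))
E
```

```text
clock: 21.7
position: [0.4446, -0.2533, 0.2322]
ee_rot: [0.221, 0.975, -0.003, 0.02]
ft_force: [-0.6, -0.3, -4.2]
grip_width: 0.218
clock: 22.1
position: [0.4704, -0.2658, 0.2388]
ee_rot: [0.22, 0.968, 0.027, -0.119]
ft_force: [-0.2, 0.4, -2.9]
grip_width: 0.224
scoop orig [ 0.5105 -0.285   0.1169] yaw -0.446 th 0.501 roll -0.0 lip [ 0.5441 -0.3011  0.0965] F [-0.2  0.4 -2.9] t 22.1 g 0.224 q [-0.35  0.51  1.08  1.56 -0.38  1.57  1.9 ]
```

View pics/u_top.png

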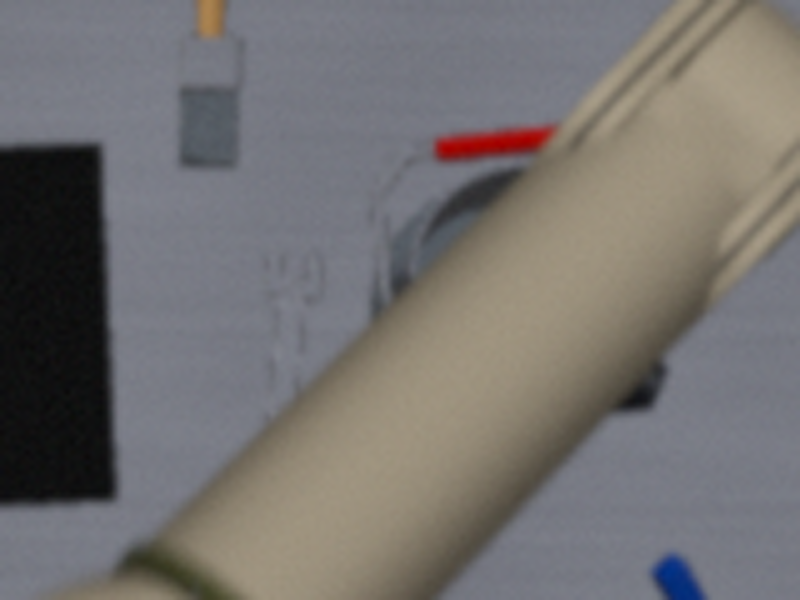

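```bash
python3 -m creep '[[0,0.067,0,-8,0,-6,255],[0,0.067,0,-8,0,-6,255],[0,0.067,0,-8,0,-6,255]]'
python3 - <<'E'
from h import *
scoop_now()
p,d=camera("wrist");cv2.imwrite("pics/v_wrist.png",p)
p,d=camera("side");cv2.imwrite("pics/v_side.png",cv2.resize(p[90:260,240:480],None,fx=3,fy=3,interpolation=cv2.INTER_CUBIC))
C=plip(.015,.09,-.45,.9,3)
E
```

```text
clock: 22.45
position: [0.4957, -0.2783, 0.2496]
ee_rot: [0.216, 0.951, 0.049, -0.214]
ft_force: [0.2, 0.1, -2.6]
grip_width: 0.221
scoop orig [ 0.5134 -0.2867  0.1213] yaw -0.447 th 0.699 roll 0.0 lip [ 0.5427 -0.3008  0.094 ] F [ 0.2  0.1 -2.6] t 22.45 g 0.221 q [-0.16  0.71  0.99  1.31 -0.43  1.83  1.93]
N 3 row turn [-0.001   0.0667  0.0008] shift mm [-7.79 -0.22 -6.25]
```

View pics/v_wrist.png

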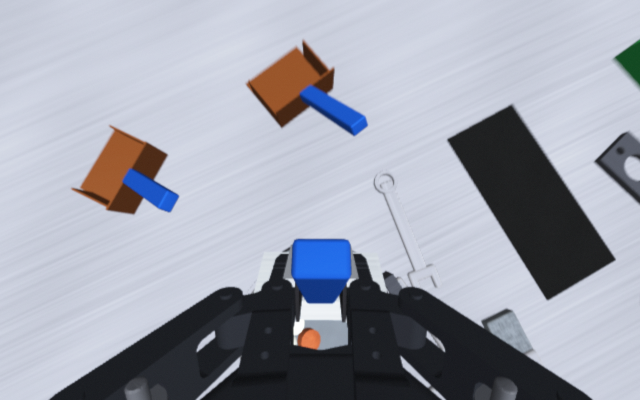

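View pics/v_side.png

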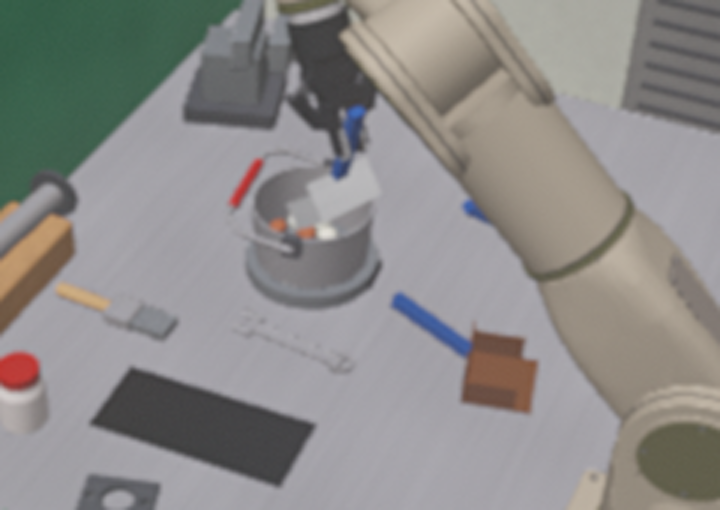

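```bash
python3 -m creep '[[0,0.067,0,-8,0,-6,255],[0,0.06,0,-7,0,-6,255],[0,0,0,0,0,0,255],[0,0,0,0,0,0,255],[0,0,0,0,0,0,255]]'
python3 - <<'E'
from h import *
scoop_now()
p,d=camera("wrist");cv2.imwrite("pics/w_wrist.png",p)
p,d=camera("side");cv2.imwrite("pics/w_side.png",cv2.resize(p[120:220,290:390],None,fx=6,fy=6,interpolation=cv2.INTER_CUBIC))
E
```

```text
clock: 23.05
position: [0.5115, -0.2866, 0.2542]
ee_rot: [0.214, 0.936, 0.062, -0.272]
ft_force: [-0.7, -0.1, -1.7]
grip_width: 0.219
scoop orig [ 0.5148 -0.2882  0.1244] yaw -0.449 th 0.822 roll -0.0 lip [ 0.5408 -0.3008  0.0933] F [-0.7 -0.1 -1.7] t 23.05 g 0.219 q [-0.05  0.83  0.94  1.14 -0.45  1.99  1.93]
```

View pics/w_wrist.png

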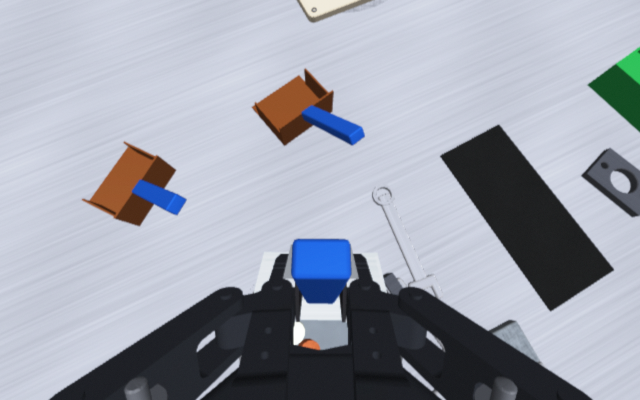

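View pics/w_side.png

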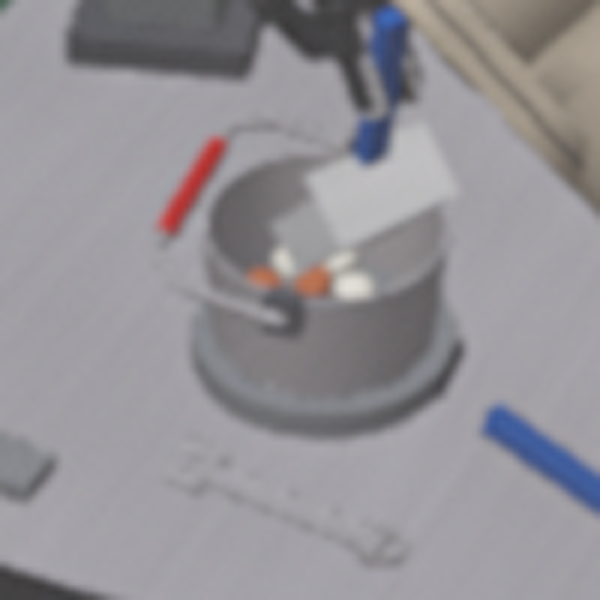

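```bash
python3 - <<'E'
from h import *
E=plip(.02,.165,-.45,.62,6)
F=plip(.02,.165,-.45,.15,6,E)
E
```

```text
N 6 row turn [-0.0001 -0.0338  0.0002] shift mm [ 1.026e+01  1.000e-02 -6.290e+00]
N 6 row turn [-0.     -0.0783 -0.    ] shift mm [ 8.92 -0.    9.25]
```

```bash
python3 -m creep '[[0,-0.034,0,10,0,-6,255],[0,-0.034,0,10,0,-6,255],[0,-0.034,0,10,0,-6,255],[0,-0.034,0,10,0,-6,255],[0,-0.034,0,10,0,-6,255],[0,-0.034,0,10,0,-6,255]]';  python3 -m creep '[[0,-0.078,0,9,0,9,255],[0,-0.078,0,9,0,9,255],[0,-0.078,0,9,0,9,255],[0,-0.078,0,9,0,9,255],[0,0,0,0,0,0,255]]'
python3 - <<'E'
from h import *
scoop_now()
p,d=camera("top");cv2.imwrite("pics/x_top.png",cv2.resize(p[130:250,300:460],None,fx=5,fy=5,interpolation=cv2.INTER_CUBIC))
p,d=camera("side");cv2.imwrite("pics/x_side.png",cv2.resize(p[120:220,290:390],None,fx=6,fy=6,interpolation=cv2.INTER_CUBIC))
E
```

```text
clock: 23.75
position: [0.4784, -0.2708, 0.3139]
ee_rot: [0.219, 0.959, 0.04, -0.175]
ft_force: [0.1, 0.2, -1.9]
grip_width: 0.217
clock: 24.25
position: [0.4377, -0.2497, 0.286]
ee_rot: [0.221, 0.975, 0.01, -0.024]
ft_force: [0.4, 0.7, -2.5]
grip_width: 0.222
scoop orig [ 0.4985 -0.2776  0.1747] yaw -0.443 th 0.308 roll 0.009 lip [ 0.5351 -0.2949  0.1618] F [ 0.4  0.7 -2.5] t 24.25 g 0.222 q [-0.69  0.14  1.25  1.74 -0.14  1.41  1.71]
```

View pics/x_top.png

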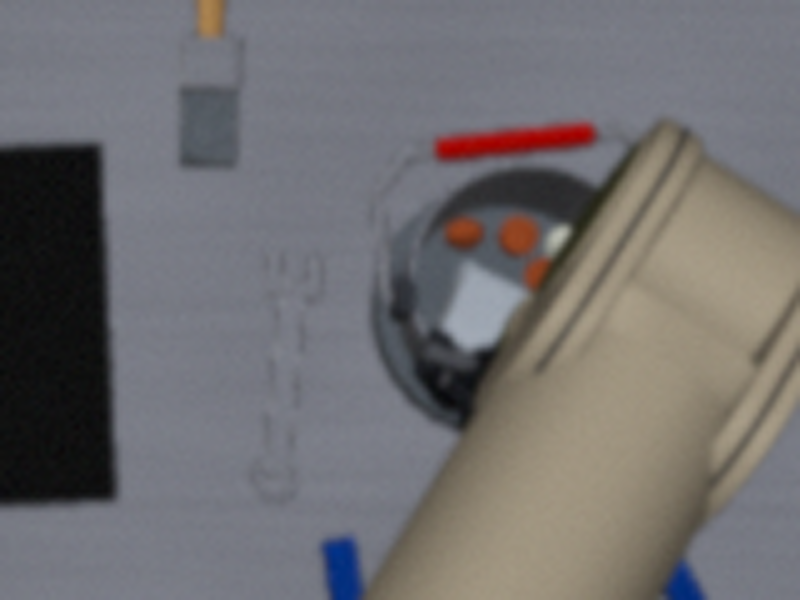

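View pics/x_side.png

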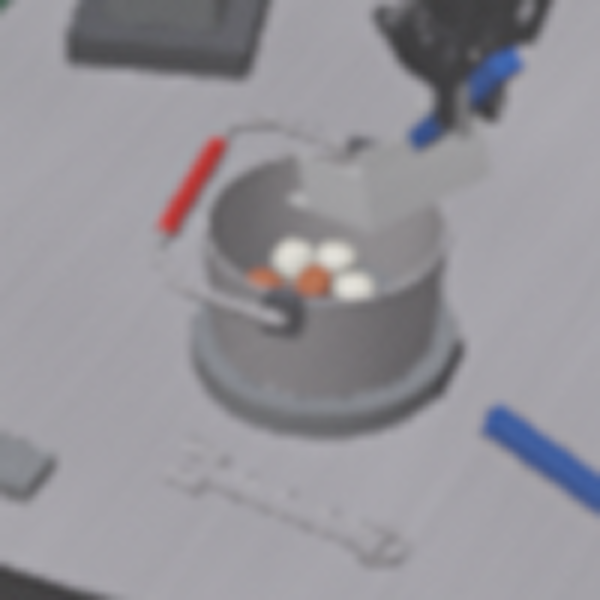

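Six chips are accounted for in the pot: three red in the top view at (463,233), (518,236) and (540,270), and three white in the side view at (293,257), (335,255) and (353,285). The scoop is empty, so I'm heading back to the mat.

```bash
python3 - <<'E'
from h import *
F=([.575,-.12,.17],-.22,.25);pscoop(*F,8)
pf,Rf=scoop_tcp(*F);g=([.5815,.0185,.06],.02,0);pg,Rg=scoop_tcp(*g);plan(pg,Rg,8,pf,Rf)
E
```

```text
N 8 row turn [ 0.0012 -0.0073 -0.0282] shift mm [-1.28 20.    1.33]
N 8 row turn [-0.004  -0.0311 -0.0298] shift mm [ 6.06 14.56 15.95]
```

```bash
python3 -m creep '[[0.001,-0.007,-0.028,-1.3,20,1,255],[0.001,-0.007,-0.028,-1.3,20,1,255],[0.001,-0.007,-0.028,-1.3,20,1,255]]' ; python3 -m creep '[[0.001,-0.007,-0.028,-1.3,20,1.3,255],[0.001,-0.007,-0.028,-1.3,20,1.3,255],[0.001,-0.007,-0.028,-1.3,20,1.3,255],[0.001,-0.007,-0.028,-1.3,20,1.3,255],[0.001,-0.007,-0.028,-1.3,20,1.3,255]]'
python3 - <<'E'
from h import *
scoop_now()
g=([.5815,.0185,.06],.03,0);pscoop(*g,8)
E
```

```text
clock: 24.65
position: [0.4683, -0.1994, 0.2843]
ee_rot: [0.182, 0.983, 0.002, -0.016]
ft_force: [0.3, -0.8, -2.5]
grip_width: 0.22
clock: 25.15
position: [0.5047, -0.1048, 0.2773]
ee_rot: [0.112, 0.994, -0.002, 0.002]
ft_force: [-0.0, -0.4, -2.3]
grip_width: 0.219
scoop orig [ 0.5757 -0.1214  0.1699] yaw -0.225 th 0.253 roll -0.004 lip [ 0.6158 -0.1306  0.1593] F [-0.  -0.4 -2.3] t 25.15 g 0.219 q [-0.94  0.09  1.13  1.76 -0.08  1.34  1.56]
N 8 row turn [-0.0046 -0.0315 -0.0314] shift mm [ 6.14 14.57 15.94]
```

```bash
python3 -m creep '[[-0.005,-0.031,-0.031,6,14.6,16,255],[-0.005,-0.031,-0.031,6,14.6,16,255],[-0.005,-0.031,-0.031,6,14.6,16,255],[-0.005,-0.031,-0.031,6,14.6,16,255],[-0.005,-0.031,-0.031,6,14.6,16,255],[-0.005,-0.031,-0.031,6,14.6,16,255],[-0.005,-0.031,-0.031,6,14.6,16,255],[0,0,0,0,0,0,255]]'
python3 - <<'E'
from h import *
scoop_now();g=([.578,.0185,.020],.03,0);pscoop(*g,6)
o=get_obs()
p,d=camera("wrist");cv2.imwrite("pics/y_wrist.png",p)
E
```

```text
clock: 25.95
position: [0.4849, 0.0025, 0.1605]
ee_rot: [0.001, 0.994, 0.003, 0.109]
ft_force: [-0.1, -0.3, -2.6]
grip_width: 0.222
scoop orig [0.5792 0.003  0.0712] yaw -0.001 th 0.038 roll 0.007 lip [0.6216 0.0029 0.0696] F [-0.1 -0.3 -2.6] t 25.95 g 0.222 q [-1.08 -0.15  0.94  2.15  0.19  0.87  1.33]
N 6 row turn [-0.0001 -0.0062 -0.0054] shift mm [2.82 2.15 8.73]
```

View pics/y_wrist.png

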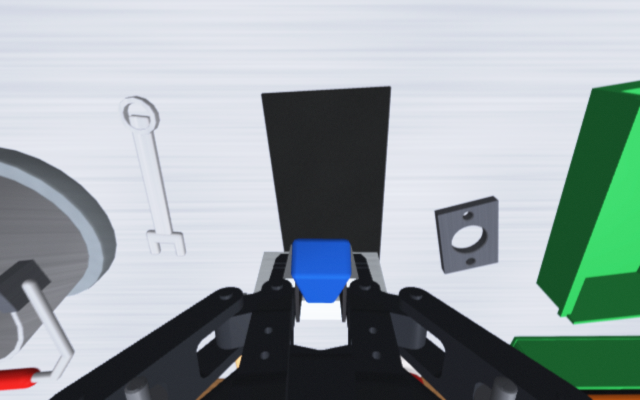

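```bash
python3 -m creep '[[0,-0.006,-0.005,2.8,2.2,8.7,255],[0,-0.006,-0.005,2.8,2.2,8.7,255],[0,-0.006,-0.005,2.8,2.2,8.7,255],[0,-0.006,-0.005,2.8,2.2,8.7,255],[0,-0.006,-0.005,2.8,2.2,8.7,255],[0,-0.006,-0.005,2.8,2.2,8.7,255],[0,0,0,0,0,0,255]]'
python3 - <<'E'
from h import *
scoop_now();g=([.576,.0185,.005],.03,0);pscoop(*g,3)
E
```

```text
clock: 26.7
position: [0.4829, 0.0135, 0.1079]
ee_rot: [-0.011, 0.992, 0.001, 0.128]
ft_force: [0.2, 0.4, -2.4]
grip_width: 0.221
scoop orig [0.5805 0.0157 0.0222] yaw 0.023 th -0.0 roll -0.001 lip [0.623  0.0167 0.0222] F [ 0.2  0.4 -2.4] t 26.7 g 0.221 q [-1.11 -0.05  0.98  2.23  0.11  0.68  1.38]
N 3 row turn [-0.0009  0.0002 -0.0022] shift mm [2.86 0.72 5.17]
```

```bash
python3 -m creep '[[0,0,0,1.5,0,5.6,255],[0,0,0,1.5,0,5.6,255],[0,0,0,1,0,4,255],[0,0,0,0,0,0,255]]'; python3 -m creep '[[0,0,0,0.5,0,2,255],[0,0,0,0,0,0,255]]'; python3 - <<'E'
from h import *
scoop_now()
E
```

```text
clock: 27.1
position: [0.4826, 0.0138, 0.0917]
ee_rot: [-0.012, 0.992, 0.001, 0.128]
ft_force: [-0.8, 0.3, -2.2]
grip_width: 0.224
clock: 27.3
position: [0.4829, 0.014, 0.0901]
ee_rot: [-0.012, 0.992, 0.002, 0.129]
ft_force: [-1.0, -0.2, -3.2]
grip_width: 0.22
scoop orig [0.5805 0.0163 0.0045] yaw 0.024 th -0.001 roll 0.0 lip [0.623  0.0173 0.0046] F [-1.  -0.2 -3.2] t 27.3 g 0.22 q [-1.12  0.01  1.    2.25  0.03  0.63  1.46]
```

```bash
python3 -m creep '[[0,0,0,0.3,0,1,255],[0,0,0,0,0,0,255]]'; python3 -m creep '[[0,0,0,0.2,0,0.8,255],[0,0,0,0,0,0,255]]'
```

```text
clock: 27.5
position: [0.4829, 0.0141, 0.0892]
ee_rot: [-0.012, 0.992, 0.002, 0.129]
ft_force: [-0.2, 0.6, -2.3]
grip_width: 0.218
clock: 27.7
position: [0.4832, 0.0141, 0.0886]
ee_rot: [-0.012, 0.992, 0.002, 0.129]
ft_force: [-2.7, 0.6, 2.2]
grip_width: 0.218
```

```bash
python3 -m creep '[[0,0,0,0,0,0,200],[0,0,0,0,0,0,120],[0,0,0,0,0,0,0],[0,0,0,0,0,0,0],[0,0,0,0,0,0,0],[0,0,0,0,0,0,0]]'; python3 - <<'E'
from h import *
state()
p,d=camera("wrist");cv2.imwrite("pics/z_wrist.png",p)
E
```

```text
clock: 28.3
position: [0.4829, 0.014, 0.0883]
ee_rot: [-0.012, 0.992, 0.002, 0.129]
ft_force: [-0.4, 0.3, 0.6]
grip_width: 0.999
t 28.3 p [0.4829 0.014  0.0883] zax [ 0.256  0.006 -0.967] yax [-0.024  1.     0.   ] q [-1.11  0.01  1.    2.25  0.02  0.63  1.46] F [-0.4  0.3  0.6] g 0.999
```

View pics/z_wrist.png

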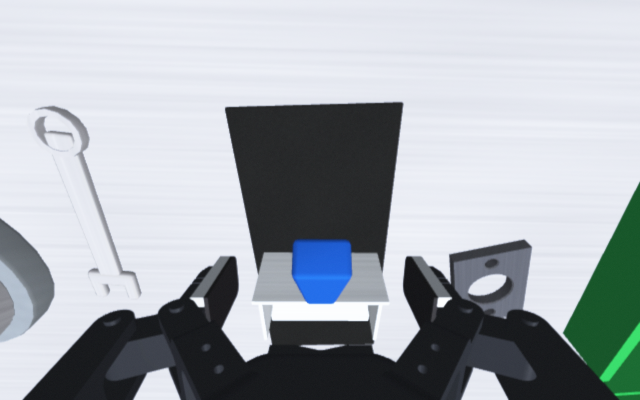

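Released; the handle (322,270) stands free between the open pads. I'll back straight off along the tool.

```bash
python3 -m creep '[[0,0,0,0,0,-15,0],[0,0,0,0,0,-25,0],[0,0,0,0,0,-30,0],[0,0,0,0,0,-30,0],[0,0,0,0,0,-30,0],[0,0.05,0,0,20,-30,0],[0,0.05,0,0,40,-20,0],[0,0.05,0,0,40,0,0]]'; python3 -m creep '[[0,0,0,10,45,0,0],[0,0,0,10,45,0,0],[0,0,0,0,45,0,0],[0,0,0,0,40,0,0],[0,0,0,0,0,0,0],[0,0,0,0,0,0,0]]'; python3 - <<'E'
from h import *
state()
p,d=camera("top");cv2.imwrite("pics/fin_top.png",p);np.save("pics/fin_top.npy",d)
cv2.imwrite("pics/fin_c.png",cv2.resize(p[110:250,185:450],None,fx=3,fy=3,interpolation=cv2.INTER_CUBIC))
p,d2=camera("side");cv2.imwrite("pics/fin_side.png",p);np.save("pics/fin_side.npy",d2)
E
```

```text
clock: 29.15
position: [0.4361, 0.1145, 0.2657]
ee_rot: [-0.011, 0.998, 0.003, 0.055]
ft_force: [-0.0, -0.2, -0.7]
grip_width: 0.998
clock: 29.75
position: [0.4112, 0.2877, 0.26]
ee_rot: [-0.013, 0.998, 0.0, 0.054]
ft_force: [1.3, -0.0, -0.8]
grip_width: 1.001
t 29.75 p [0.4112 0.2877 0.26  ] zax [ 0.108  0.001 -0.994] yax [-0.025  1.    -0.001] q [-1.28 -0.03  0.53  1.87  0.09  1.22  0.82] F [ 1.3 -0.  -0.8] g 1.001
```

View pics/fin_c.png

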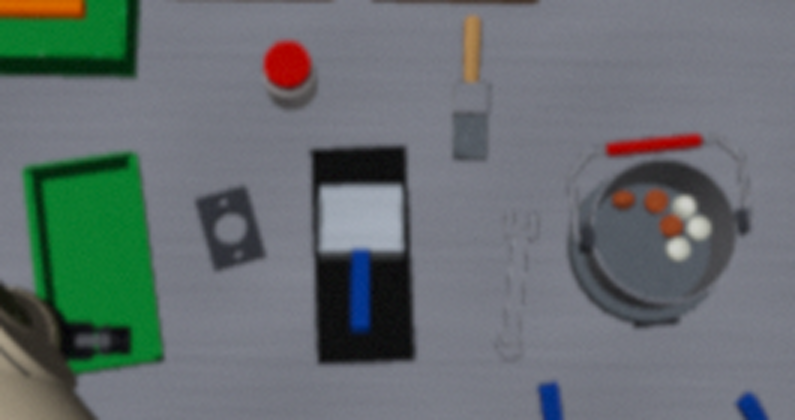

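View pics/fin_side.png

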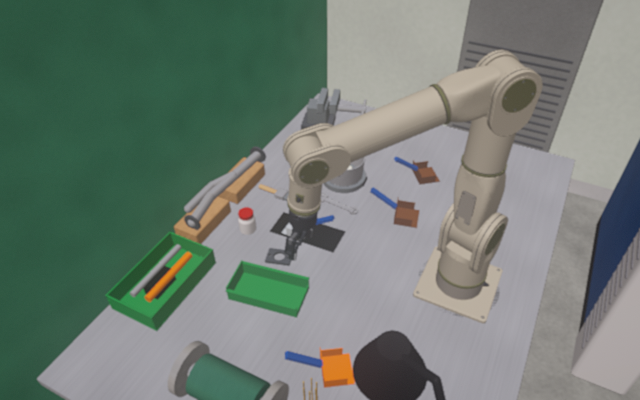

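The final top view shows six chips in the pot (crop 623–700, 198–248), an empty bin, and the scoop on its mat (crop 360,220) with the bystanders where they were. One numeric check follows.

```bash
python3 - <<'E'
from h import *
p=cv2.imread("pics/fin_top.png");d=np.load("pics/fin_top.npy");W=unproj("top",d);H=hsv(p);ok=d>.3
red=((H[...,0]<8)|(H[...,0]>172))&(H[...,1]>150)
m=ok&red&(U>383)&(U<425)&(V>150)&(V<165)&(W[...,2]>.1);q=W[m];c=np.median(q,0)
ax=np.array([.993,.12]);print("sleeve",c.round(4),"e",((c[:2]-PC)@ax).round(4),"lean",np.arctan2((c[:2]-PC)@ax,c[2]-.008-.1).round(3))
pi=np.r_[PC,.062]
for nm,mm in (("red",(H[...,0]<15)&(H[...,1]>90)),("white",(H[...,2]>150)&(H[...,1]<70))):
    k=ok&mm&(U>383)&(U<432)&(V>168)&(V<205)&(W[...,2]<.075)
    n,l,s,_=cv2.connectedComponentsWithStats(k.astype(np.uint8))
    for i in range(1,n):
        if s[i,4]>8:
            a=np.median(W[l==i],0);print(nm,s[i,4],a.round(3),"dist",np.linalg.norm(a-pi).round(3))
m=ok&(U>285)&(U<325)&(V>168)&(V<200)&(H[...,1]<60)&(H[...,2]>130)&(W[...,2]>.001)&(W[...,2]<.012)&(U>291)&(U<318)
q=W[m];A=np.c_[q[:,:2],np.ones(len(q))];co=np.linalg.lstsq(A,q[:,2],rcond=None)[0];print("bowl",np.round(cv2.minAreaRect(q[:,:2].astype(np.float32))[0],3),"slope",co[:2].round(3),"z",np.median(q[:,2]).round(4),"mat .545,.0145")
E
```

```text
sleeve [ 0.644  -0.2929  0.1217] e 0.091 lean 1.422
red 39 [ 0.602 -0.273  0.046] dist 0.061
red 50 [ 0.601 -0.312  0.042] dist 0.051
red 46 [ 0.573 -0.328  0.044] dist 0.034
white 74 [ 0.585 -0.352  0.043] dist 0.058
white 38 [ 0.549 -0.335  0.042] dist 0.035
bowl [0.588 0.02 ] slope [-0.014  0.005] z 0.0057 mat .545,.0145
```

```bash
python3 -c "
from workcell import *
print(hand_in())"
```

```text
the job is handed in; nothing more can be done
None
```

I swung the carry handle to its far stop, scooped all six chips from the bin into the pot in one pass, and laid the scoop back on its mat. The job was handed in at about 30 s on the robot's clock; it reports no verdict.

My last checks, from the top and side camera views:
- **Carry handle:** it measures about 1.42 rad from upright, against 1.40 at the stop. The reaction force rose to about 20 N exactly at the predicted stop height.
- **Chips:** three red and three white are in the pot and the bin is empty. Five blobs measured 34–61 mm from pot_inside, all under the 75 mm limit. Two whites merged into one blob, so that one was not measured chip by chip. The fingers stayed on the scoop's handle throughout, clear of the chips.
- **Scoop:** released with its bowl about 43 mm from the mat's centre, inside the mat, and the fitted bowl slope is under 0.02 rad.
- **Bystanders:** the jar, brush, flange and wrench looked unmoved by eye; I did not measure their shift.
- **Disagreement:** one wrist-camera measurement taken right after a fast move was about 8 mm off, so I repeated it with the arm at rest and used that.

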